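Shut down the bearing press and clear its catch tray

TASK

The batch is pressed, so make the bearing press safe and empty it: wind the pressure regulator right back anticlockwise to its stop, then slide the ram lock fully in, away from you, to its end stop. Only when the ram is locked may you touch the finished wheels: move every one from the catch tray into the grey tote, in a single layer with none on top of another, and leave the other things on the bench where they are.

Things in the scene. Friction and masses are not known exactly. Their poses are not given: they have to be found in the camera images.
- press: yellow air-powered bearing press, fixed. Origin on the bench; x from its front (robot side) to its back, y along the ram, z up. Bed, cylinder and anvil tower fill x 0 to 0.13, y -0.41 to 0.23, 150 mm high; in front of them the grey control console: x -0.20 to -0.01, y -0.265 to -0.105, top 100 mm high, and beside it the catch tray
- tray_floor (a point): centre of the catch tray's floor (4 mm above the bench); the tray is steel, inside 182 mm along the press's x and 282 mm along its y, rim 16 mm above the bench; a sheet ramp 90 mm wide comes down from the press near the middle of its back edge
- regulator (a joint): angle of the pressure regulator cap (rad), 0 at its anticlockwise end stop (no pressure), growing clockwise seen from above, up to 4.2; needs about 0.05 N m and stays where it is left
- regulator_top (a point): centre of the top of the regulator cap: round fluted black cap with vertical axis, 44 mm across and 34 mm high, on the console, 80 mm from the ram lock's line; its underside is 113 mm above the bench; clear all round for the fingers
- ram_lock (a joint): travel of the ram lock (m), 0 drawn out, 0.07 fully in at its end stop (ram locked); it slides along the press's +x, away from the robot; needs about 3 N and stays where it is left
- ram_lock_grip (a point): centre of the top of the ram lock's black grip: upright block 30 mm along the slide, 18 mm across it, 38 mm high (its top 149 mm above the bench), standing on a flat steel bolt between two low rails on the console
- tote: loose grey open tote, 310 x 190 x 60 mm outside, walls and floor 5 mm; origin under the centre of its floor, x along its length, z up; stands beside the catch tray on the robot's left; 0.9 kg
- wheel0_center (a point): centre of a finished skate wheel, white with a bearing in each face: 60 mm across, 44 mm thick, about 0.13 kg, starting flat on its face in the catch tray (centre 26 mm above the bench); z is the wheel's axle axis; None throughout if this wheel is absent
- wheel1_center (a point): centre of a finished skate wheel, white with a bearing in each face: 60 mm across, 44 mm thick, about 0.13 kg, starting flat on its face in the catch tray (centre 26 mm above the bench); z is the wheel's axle axis; None throughout if this wheel is absent
- wheel2_center (a point): centre of a finished skate wheel, white with a bearing in each face: 60 mm across, 44 mm thick, about 0.13 kg, starting flat on its face in the catch tray (centre 26 mm above the bench); z is the wheel's axle axis; None throughout if this wheel is absent
- wheel3_center (a point): centre of a finished skate wheel, white with a bearing in each face: 60 mm across, 44 mm thick, about 0.13 kg, starting flat on its face in the catch tray (centre 26 mm above the bench); z is the wheel's axle axis; None throughout if this wheel is absent
- wheel4_center (a point): centre of a finished skate wheel, white with a bearing in each face: 60 mm across, 44 mm thick, about 0.13 kg, starting flat on its face in the catch tray (centre 26 mm above the bench); z is the wheel's axle axis; None throughout if this wheel is absent
- wheel5_center (a point): centre of a finished skate wheel, white with a bearing in each face: 60 mm across, 44 mm thick, about 0.13 kg, starting flat on its face in the catch tray (centre 26 mm above the bench); z is the wheel's axle axis; None throughout if this wheel is absent
- hanger_a: bystander: bare aluminium truck hanger, 136 mm long
- hanger_b: bystander: a second bare aluminium truck hanger, 136 mm long
- bowl: bystander: white bowl of black speed rings, 116 mm across, 50 mm high, in front of the press
- chock: bystander: black silicone wheel chock with a V top, 120 x 70 mm, about 50 mm high, in front of the catch tray
- hex_key: bystander: T-handle hex key lying on the bench, 155 mm long
- bearing_tin: bystander: plain steel tin, 72 mm across, 75 mm high
There are look-alikes about, which are no part of the job. What is shaped like the part that bears wheel2_center but pink is not meant. What is shaped like the part that bears wheel1_center but orange is not meant.

How it is judged:
By the outcome, as a careful person would: the job done as asked, in the order asked, and still so for the second after the job is handed in, with the robot touching nothing.
Of wheel0, wheel1, wheel2, wheel3, wheel4, wheel5 only 4 to 6 are there at a start; the rules pass over those that are not, and their reading is None.
At some moment in a run one of wheel0, wheel1, wheel2, wheel3, wheel4, wheel5 may be knocked a few centimetres aside while the robot is not near it.
Once in a run the grip may slacken for a moment while it holds something.
It also fails if it takes over 210 s, if anything falls off the work surface, if the arm or the gripper's body presses on something with over 40 N, if the wrist force passes 120 N, or if a joint passes its speed limit or range.

ROBOT

A 6-joint arm with a two-finger parallel gripper is mounted at the origin on the work surface. World frame = base frame: x ahead of the robot, y to its left, z up, the work surface at z = 0. Lengths are in m, angles in rad, forces in N, time in s.
With the tool pointing down it reaches from about 0.35 to 0.775 m from the base axis. Payload 5.5 kg.
Tool frame: the origin (TCP) lies midway between the tips of the shut fingers; the grasp point (between the pads) lies 19 mm behind it (ctrl.grasp_offset is the distance from the TCP to the grasp point, in m); z points along the fingers, y is the line along which they close (so a half turn about z gives the same grasp; the last joint's range is limited). The gripper opens to 85 mm and grips with 20 to 120 N. Pads are 22 mm wide; open, the fingers measure 114 mm over their backs; the gripper's body (76 mm by 85 mm) begins 54 mm behind the grasp point. The pads swing forward as they close: fully open they stand 13 mm farther back than shut.
Start: joints at [-1.281, 0.313, 0.046, 1.304, 0, 1.431], TCP at [0.24, -0.523, 0.231] pointing down, gripper open.
Joint ranges: [-2.76, 2.76], [-0.86, 1.69], [-1.03, 1.26], [-2.2, 2.34], [-1.47, 1.5], [-3.14, 3.14]. Speed limits (rad/s): [2.57, 2.57, 3.14, 3.14, 3.14, 3.14].

INTERFACE

Orientations are given as a unit quaternion [x, y, z, w].
In Python, from plant import ctrl, eyes gives the robot as it stands.
- The arm moves only by the shell command python3 -m creep 'ROWS' [FORCE]. ROWS is JSON, a list of rows, each an object of numbers: "gripper": the opening, from -1 (shut) to 1 (fully open); "x", "y", "z": the shift along the tool's x, y, z in mm; "twist": the turn about the tool's z in rad. A call has 1 to 10 rows; each row shifts and turns the commanded pose from where the row before left it, along the tool's axes as they then stand; what a row does not reach is not made up. A row lasts 1/12 s, in which the tool goes at most 41.7 mm and 7.16 degrees, less where a joint would pass 70% of its speed; a pose out of reach is approached as far as the arm can. A call with a gripper value outside its range is refused whole. The fingers move at their own pace and stop on an object; FORCE is the grip in N (left out, the last holds). Time passes only in rows, so rows that do not move let the fingers close. It gives the time, the measured TCP pose, the force, the opening and the grip force at its end, in the units of the state.
- ctrl.get_state(): the state, without advancing time (a new reading comes with each control period).
- eyes.read_camera(name): name is "scene" or "top" or "wrist"; returns a dict with "pixels" (400x640x3 uint8, red, green, blue), "mtx" (3x3 intrinsics, pixels), "world_to_cam" (4x4, takes a point from world to camera coordinates); the wrist camera has in their place "T_tool_cam" (4x4, takes a point from camera to tool coordinates, whose origin is the TCP and whose axes are the flange's). Camera axes: x right, y down, z forward; pixel columns grow to the right and rows downward; lengths in m; the calibration is good to about 2 mm. A picture is of the moment at which its call begins: read the wrist's pose just before it. There is no depth.
- ctrl.sign_off(): hands the job in; it is judged then, once.
The state is a dict: "t": time; "q": joint angles; "joint_velocities": joint speeds; "joint_torque": joint torques, N m; "tool_pos": TCP position; "ee_rot": TCP orientation; "ft_force": force on the tool from outside, world axes, zero at the start; "ft_torque": the same for the moment, N m; "gripper_width": finger opening in m; "grip_force": force on a finger pad.
Only numpy, scipy, OpenCV 4.12 (cv2) and the standard library are available. Lean on these libraries where they do the work, as an engineer would, in place of code of your own. Each camera call takes 0.05 s, during which the arm holds its last target. There are 200 camera calls.

## Working session

There is one attempt and no reset: what is moved stays moved. The work goes in short steps, Python scripts to look and compute and a shell command to move; the robot and the scene stay as the last step left them, time stands still between calls to the robot, and variables do not carry over. Pictures are saved under pics/ and viewed, at most 14 in all, crops included, and the job is handed in when it is done.

```bash
ls; mkdir -p pics; python3 - <<'E'
from plant import ctrl, eyes
import cv2
s=ctrl.get_state();print(s, ctrl.grasp_offset)
for n in("scene","top"):
    c=eyes.read_camera(n);cv2.imwrite(f"pics/{n}0.png",c["pixels"][:,:,::-1]);print(n,c["mtx"],c["world_to_cam"])
E
```

```text
pics
{'t': 0.0, 'q': array([-1.28059834e+00,  3.14028132e-01,  4.49601278e-02,  1.30359552e+00,
       -1.77396155e-05,  1.43122281e+00]), 'joint_velocities': array([-0.00060538, -0.00021401,  0.00077336,  0.00168963,  0.00065914,
       -0.00011913]), 'joint_torque': array([-1.07031294e-03, -4.80622101e+01,  2.98534763e+01,  1.94330671e-02,
       -2.54894712e-04, -3.17886688e-06]), 'tool_pos': array([ 0.23943147, -0.52220764,  0.23038539]), 'ee_rot': array([ 9.77000334e-01,  2.13235728e-01, -7.90897616e-05, -9.30286832e-04]), 'ft_force': array([ 0.1431528 , -0.64877338,  0.12880236]), 'ft_torque': array([ 0.04176796, -0.00815233, -0.0170837 ]), 'grip_force': 0.0, 'gripper_width': 0.08524229071355138} 0.0187
scene [[418.9462113    0.         314.79860487]
 [  0.         418.9462113  200.93702438]
 [  0.           0.           1.        ]] [[-0.31623581  0.94867782 -0.00230502  0.16920062]
 [ 0.77582239  0.25721567 -0.5761421  -0.34072759]
 [-0.54598035 -0.18398505 -0.81734629  1.70103525]
 [ 0.          0.          0.          1.        ]]
top [[469.34692054   0.         311.79933085]
 [  0.         469.34692054 202.40626699]
 [  0.           0.           1.        ]] [[ 0.00630054 -0.99995608 -0.00693883  0.02074037]
 [-0.99845165 -0.00590725 -0.05531184  0.49979512]
 [ 0.05526842  0.00727658 -0.99844502  1.54557091]
 [ 0.          0.          0.          1.        ]]
```

View pics/scene0.png

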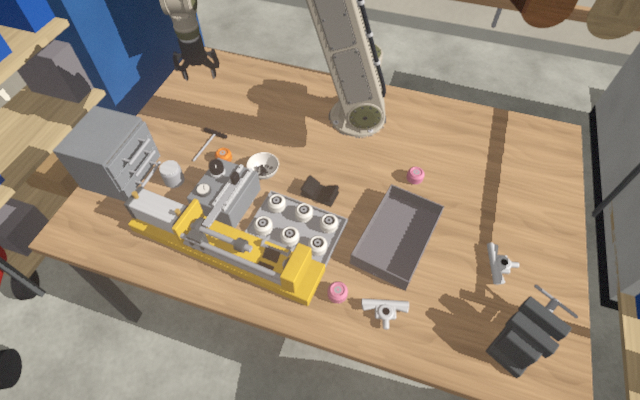

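View pics/top0.png

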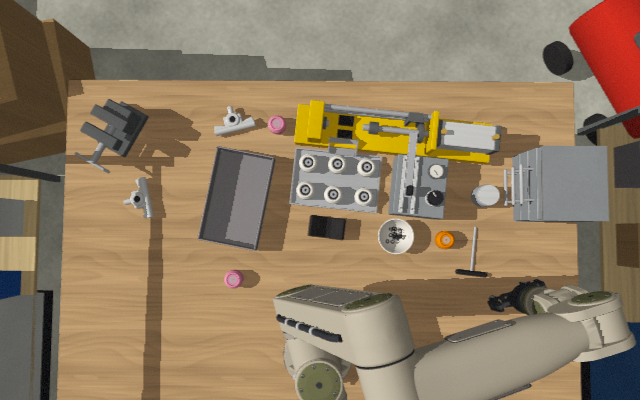

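The pictures show six white wheels in the tray (top px ≈(307,162), (338,163), (366,167), (305,189), (334,194), (364,195)). Pink wheels are at (277,124) and (233,278), an orange one at (445,240), and the tote is at (238,198). On the console, the dark cap at (435,198) should be the regulator and the pale disc at (436,171) a gauge. I'll enlarge to confirm.

```bash
cat > h.py <<'E'
from plant import ctrl, eyes
import numpy as np, cv2
from scipy.spatial.transform import Rotation as R
def ray(c,u,v,z):
    T=np.linalg.inv(c["world_to_cam"]);d=T[:3,:3]@np.linalg.solve(c["mtx"],[u,v,1]);o=T[:3,3]
    return o+d*(z-o[2])/d[2]
def proj(c,p):
    q=c["mtx"]@(c["world_to_cam"]@np.append(p,1))[:3];return q[:2]/q[2]
def wristcam():
    s=ctrl.get_state();c=eyes.read_camera("wrist")
    T=np.eye(4);T[:3,:3]=R.from_quat(s["ee_rot"]).as_matrix();T[:3,3]=s["tool_pos"]
    c["world_to_cam"]=np.linalg.inv(T@c["T_tool_cam"]);return c
def delta(p,yaw=None):
    """tool-axis shift (mm) to bring TCP to p, in present tool axes; yaw of tool y axis wanted (world)"""
    s=ctrl.get_state();r=R.from_quat(s["ee_rot"]).as_matrix()
    d=r.T@(np.array(p)-s["tool_pos"])*1000
    ty=np.arctan2(r[1,1],r[0,1]);out=None
    if yaw is not None: out=(-(yaw-ty)+np.pi/2)%np.pi-np.pi/2   # tool z down: twist = -world yaw
    print("shift",d.round(1),"tool-y yaw",round(ty,3),"twist",out,"t",round(s["t"],2),"q6",s["q"][5].round(2))
E
python3 - <<'E'
import cv2,numpy as np
a=cv2.imread("pics/top0.png")[90:260,190:510];b=cv2.imread("pics/scene0.png")[140:310,110:360]
A=cv2.resize(a,None,fx=2.5,fy=2.5,interpolation=cv2.INTER_CUBIC);cv2.imwrite("pics/c_top.png",A)
B=cv2.resize(b,None,fx=3.2,fy=3.2,interpolation=cv2.INTER_CUBIC);cv2.imwrite("pics/c_scene.png",B)
E
```

```text
(no output)
```

View pics/c_top.png

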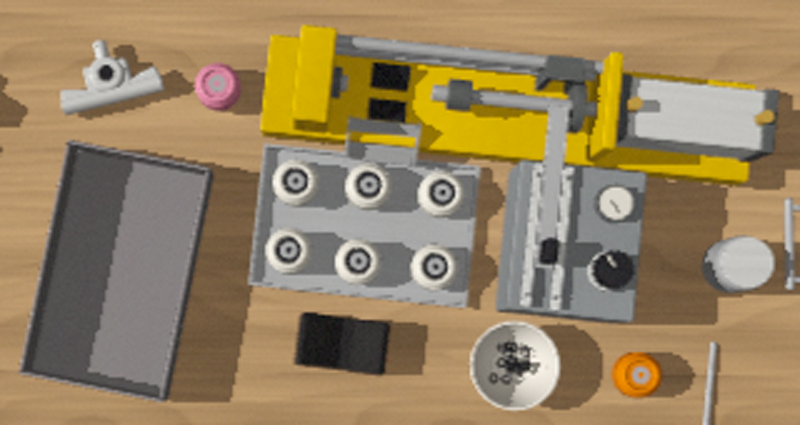

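View pics/c_scene.png

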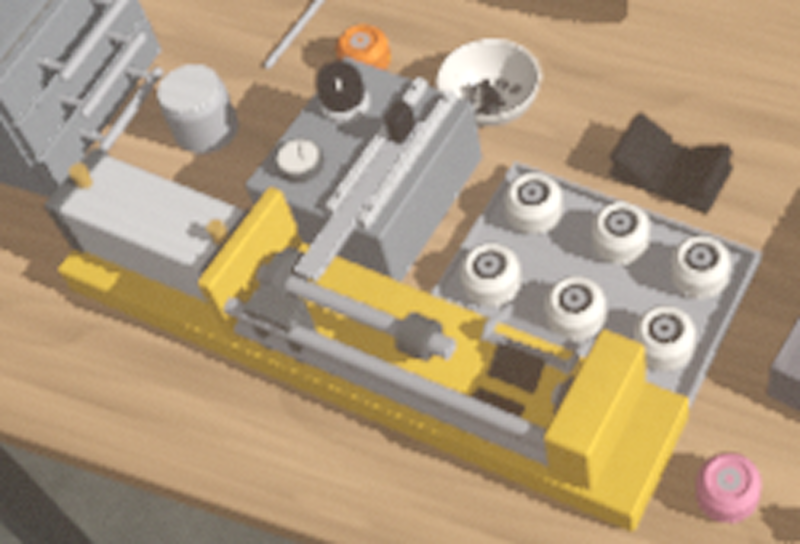

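Confirmed: the regulator is the fluted black cap at top px (434,198), not the pale gauge. The ram lock grip is the black block at (410,190). The wheels to move are the six white ones in the tray.

```bash
python3 - <<'E'
from h import *
c=eyes.read_camera("top");s=eyes.read_camera("scene")
f=lambda u,v:(190+u/2.5,90+v/2.5)
print("reg",ray(c,*f(612,269),.147),ray(s,110+339/3.2,140+83/3.2,.147))
print("lock",ray(c,*f(549,244),.149),ray(s,110+401/3.2,140+110/3.2,.149))
for n,z,P in(("tray",.016,[(265,147),(482,170),(468,305),(250,285)]),("tote",.06,[(70,143),(210,170),(165,398),(23,373)])):
    W=np.array([ray(c,*f(*p),z)[:2] for p in P]);print(n,W.round(3).tolist(),W.mean(0).round(3))
    for i in range(4):
        d=W[(i+1)%4]-W[i];print(np.hypot(*d).round(3),np.arctan2(d[1],d[0]).round(3))
g=cv2.cvtColor(c["pixels"],cv2.COLOR_RGB2HSV)
m=((g[...,1]<45)&(g[...,2]>190)).astype(np.uint8);m[:145]=0;m[215:]=0;m[:,:290]=0;m[:,385:]=0
for k in cv2.findContours(m,cv2.RETR_EXTERNAL,cv2.CHAIN_APPROX_NONE)[0]:
    if cv2.contourArea(k)>80:
        (u,v),r=cv2.minEnclosingCircle(k);print("wheel",round(u,1),round(v,1),round(r,1),ray(c,u,v,.04)[:2].round(3))
E
```

```text
reg [ 0.50910849 -0.35037335  0.147     ] [ 0.51597909 -0.34494265  0.147     ]
lock [ 0.53894641 -0.27376187  0.149     ] [ 0.52965587 -0.26934997  0.149     ]
tray [[0.679, 0.078], [0.649, -0.212], [0.469, -0.193], [0.494, 0.096]] [ 0.573 -0.058]
0.291 -1.672
0.181 3.037
0.29 1.485
0.186 -0.099
tote [[0.675, 0.329], [0.641, 0.147], [0.346, 0.202], [0.376, 0.385]] [0.509 0.266]
0.186 -1.757
0.3 2.958
0.186 1.404
0.304 -0.183
wheel 362.0 196.5 8.6 [ 0.519 -0.14 ]
wheel 331.4 194.1 8.2 [ 0.526 -0.04 ]
wheel 303.4 189.9 8.2 [0.539 0.051]
wheel 364.8 166.9 8.4 [ 0.616 -0.15 ]
wheel 335.7 163.9 8.3 [ 0.625 -0.054]
wheel 306.1 162.1 8.2 [0.631 0.043]
```

```bash
python3 -c "
from h import *
delta([.512,-.348,.28])"
```

```text
shift [320.4 -45.  -49.2] tool-y yaw -1.141 twist None t 0.2 q6 1.43
```

```bash
python3 -m creep '[{"x":32,"y":-4.5,"z":-10},{"x":32,"y":-4.5,"z":-10},{"x":32,"y":-4.5,"z":-10},{"x":32,"y":-4.5,"z":-10},{"x":32,"y":-4.5,"z":-10},{"x":32,"y":-4.5},{"x":32,"y":-4.5},{"x":32,"y":-4.5},{"x":32,"y":-4.5},{"x":32,"y":-4.5}]' 30; python3 -m creep '[{"twist":0.12},{"twist":0.12},{"twist":0.12},{"twist":0.12},{"twist":0.12},{"twist":0.12},{"twist":0},{"twist":0}]'
python3 - <<'E'
from h import *
delta([.512,-.348,.28])
c=wristcam();cv2.imwrite("pics/w1.png",c["pixels"][:,:,::-1]);print(proj(c,[.512,-.348,.147]),proj(c,[.534,-.271,.149]))
E
```

```text
shift [320.4 -45.  -49.2] tool-y yaw -1.141 twist None t 0.2 q6 1.43
[ 220.98051953 -486.25819553] [  50.00694952 -707.36724572]validation failed for argument at $[0]...
validation failed for argument at $[0]...
```

View pics/w1.png

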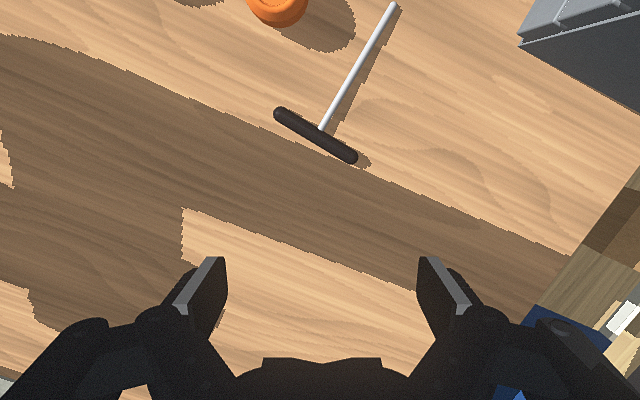

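The arm didn't move because the rows were refused; the picture only shows the hex key below the gripper. Each row probably needs every key.

```bash
python3 -m creep '[{"gripper":1,"x":32,"y":-4.5,"z":-10,"twist":0},{"gripper":1,"x":32,"y":-4.5,"z":-10,"twist":0},{"gripper":1,"x":32,"y":-4.5,"z":-10,"twist":0},{"gripper":1,"x":32,"y":-4.5,"z":-10,"twist":0},{"gripper":1,"x":32,"y":-4.5,"z":-10,"twist":0},{"gripper":1,"x":32,"y":-4.5,"z":0,"twist":0},{"gripper":1,"x":32,"y":-4.5,"z":0,"twist":0},{"gripper":1,"x":32,"y":-4.5,"z":0,"twist":0}]' 30
python3 - <<'E'
from h import *
delta([.512,-.348,.28])
c=wristcam();cv2.imwrite("pics/w2.png",c["pixels"][:,:,::-1]);print(proj(c,[.512,-.348,.147]),proj(c,[.534,-.271,.149]))
E
```

```text
t: 0.92
tool_pos: [0.4586, -0.3824, 0.2816]
ee_rot: [0.977, 0.213, 0.0, 0.0]
ft_force: [0.0, -0.8, 0.3]
gripper_width: 0.085
grip_force: 0.0
shift [62.9 -9.   1.6] tool-y yaw -1.141 twist None t 0.92 q6 1.88
[311.14134012 112.97951818] [231.39122341  43.15628993]
```

View pics/w2.png

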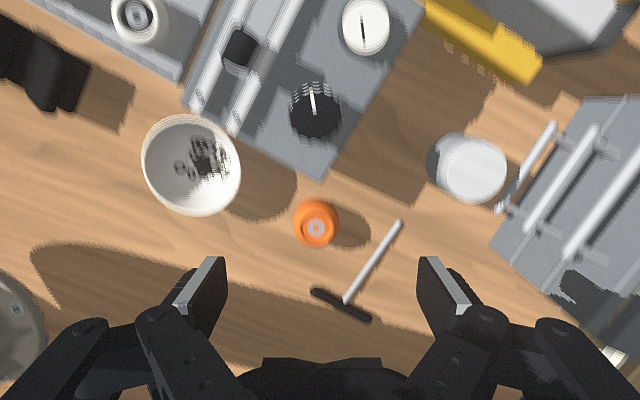

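The picture shows the regulator cap at (315,113) with its white pointer, the lock grip top at about (240,45), and the gauge at (365,25).

```bash
python3 - <<'E'
from h import *
c=wristcam()
r=ray(c,315,113,.147);print("reg",r,"lock",ray(c,241,44,.149),"gauge",ray(c,365,25,.115))
for a,b in(((192,108),(262,0)),((232,135),(318,0))):
    d=ray(c,*b,.11)-ray(c,*a,.11);print("yaw x",np.arctan2(d[1],d[0]))
delta([r[0],r[1],.20])
E
```

```text
reg [ 0.51777098 -0.34694463  0.147     ] lock [ 0.54063058 -0.27386558  0.149     ] gauge [ 0.60028189 -0.35537474  0.115     ]
yaw x -0.23298686310138056
yaw x -0.1930051581643191
shift [65.9 -6.3 81.1] tool-y yaw -1.135 twist None t 1.02 q6 1.88
```

```bash
python3 - <<'E'
from h import *
w=wristcam();t=eyes.read_camera("top")
for n,c,(x0,x1,y0,y1) in(("w",w,(200,360,10,150)),("t",t,(395,450,180,212))):
    m=(c["pixels"].max(2)<70).astype(np.uint8);k=np.zeros_like(m);k[y0:y1,x0:x1]=m[y0:y1,x0:x1]
    for q in cv2.findContours(k,cv2.RETR_EXTERNAL,cv2.CHAIN_APPROX_NONE)[0]:
        if cv2.contourArea(q)>25:
            b=cv2.boundingRect(q);(u,v),r=cv2.minEnclosingCircle(q);print(n,b,round(u),round(v),round(r),ray(c,u,v,.147)[:2].round(4))
a=np.vstack([cv2.resize(w["pixels"][10:150,190:390],None,fx=3,fy=3)]);cv2.imwrite("pics/w3.png",a[:,:,::-1])
print(proj(w,[.512,-.348,.147]),proj(w,[.512,-.348,.113]))
E
```

```text
w (291, 97, 54, 53) 317 124 28 [ 0.5083 -0.354 ]
w (224, 35, 39, 44) 244 56 22 [ 0.5306 -0.28  ]
t (427, 190, 17, 16) 435 197 8 [ 0.5109 -0.351 ]
t (406, 185, 8, 11) 409 190 5 [ 0.5319 -0.2724]
[312.71377953 116.42691539] [313.66428316 114.41415235]
```

View pics/w3.png

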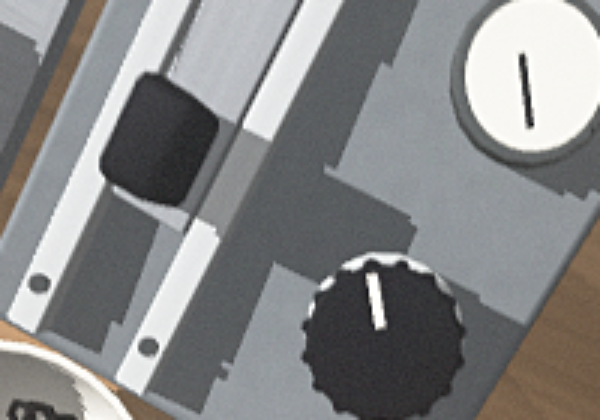

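The crop shows the fluted cap centred at full-image px (317,122) and the lock grip at about (240,53), both as described. I take the cap at (0.510,-0.352).

```bash
python3 -c "
from h import *
delta([.510,-.352,.20])"
```

```text
shift [60.2 -6.  80.9] tool-y yaw -1.139 twist None t 1.12 q6 1.88
```

```bash
python3 -m creep '[{"gripper":1,"x":20,"y":-2,"z":27,"twist":0},{"gripper":1,"x":20,"y":-2,"z":27,"twist":0},{"gripper":1,"x":20,"y":-2,"z":27,"twist":0},{"gripper":1,"x":0,"y":0,"z":0,"twist":0.12},{"gripper":1,"x":0,"y":0,"z":0,"twist":0.12},{"gripper":1,"x":0,"y":0,"z":0,"twist":0.12},{"gripper":1,"x":0,"y":0,"z":0,"twist":0.12},{"gripper":1,"x":0,"y":0,"z":0,"twist":0.12},{"gripper":1,"x":0,"y":0,"z":0,"twist":0.12},{"gripper":1,"x":0,"y":0,"z":0,"twist":0.12}]' 30
python3 -m creep '[{"gripper":1,"x":0,"y":0,"z":0,"twist":0.12},{"gripper":1,"x":0,"y":0,"z":0,"twist":0},{"gripper":1,"x":0,"y":0,"z":0,"twist":0}]'
python3 -c "
from h import *
delta([.510,-.352,.117])"
```

```text
t: 1.95
tool_pos: [0.5081, -0.3541, 0.2002]
ee_rot: [0.978, -0.208, -0.0, 0.0]
ft_force: [0.7, 0.4, -0.1]
gripper_width: 0.0852
grip_force: 0.0
t: 2.2
tool_pos: [0.5084, -0.3538, 0.2003]
ee_rot: [0.965, -0.261, -0.0, 0.0]
ft_force: [-0.2, -1.1, 0.7]
gripper_width: 0.0856
grip_force: 0.0
shift [ 0.5 -2.4 83.3] tool-y yaw -2.099 twist None t 2.2 q6 2.93
```

```bash
python3 -m creep '[{"gripper":1,"x":0,"y":-2,"z":28,"twist":0},{"gripper":1,"x":0,"y":0,"z":28,"twist":0},{"gripper":1,"x":0,"y":0,"z":27,"twist":0},{"gripper":1,"x":0,"y":0,"z":0,"twist":0},{"gripper":-1,"x":0,"y":0,"z":0,"twist":0},{"gripper":-1,"x":0,"y":0,"z":0,"twist":0},{"gripper":-1,"x":0,"y":0,"z":0,"twist":0},{"gripper":-1,"x":0,"y":0,"z":0,"twist":0},{"gripper":-1,"x":0,"y":0,"z":0,"twist":0},{"gripper":-1,"x":0,"y":0,"z":0,"twist":0}]' 30
python3 -c "
from h import *
delta([.510,-.352,.117]);print(ctrl.get_state()['ft_force'],ctrl.get_state()['ft_torque'])"
```

```text
t: 3.03
tool_pos: [0.5103, -0.355, 0.1207]
ee_rot: [0.965, -0.263, 0.002, 0.004]
ft_force: [-6.0, -6.6, 5.4]
gripper_width: 0.0427
grip_force: 31.6
shift [-1.8 -2.4  3.7] tool-y yaw -2.102 twist None t 3.03 q6 2.94
[-5.9695054  -6.58957587  5.38622022] [-1.30959056  1.12034448  0.07424105]
```

```bash
python3 -m creep '[{"gripper":-1,"x":0,"y":2,"z":0,"twist":-0.12},{"gripper":-1,"x":0,"y":0,"z":0,"twist":-0.12},{"gripper":-1,"x":0,"y":0,"z":0,"twist":-0.12},{"gripper":-1,"x":0,"y":0,"z":0,"twist":-0.12},{"gripper":-1,"x":0,"y":0,"z":0,"twist":-0.12},{"gripper":-1,"x":0,"y":0,"z":0,"twist":-0.12},{"gripper":-1,"x":0,"y":0,"z":0,"twist":-0.12},{"gripper":-1,"x":0,"y":0,"z":0,"twist":-0.12}]' 30
python3 -c "
from h import *
delta([.510,-.352,.117]);s=ctrl.get_state();print(s['ft_force'],s['ft_torque'],s['gripper_width'],s['joint_torque'][5])"
```

```text
t: 3.7
tool_pos: [0.5104, -0.3535, 0.1207]
ee_rot: [0.976, 0.216, 0.001, 0.002]
ft_force: [-2.0, 2.5, 6.1]
gripper_width: 0.0433
grip_force: 31.7
shift [ 0.3 -1.5  3.6] tool-y yaw -1.134 twist None t 3.7 q6 1.97
[-2.01679082  2.47253814  6.13456667] [ 0.6045031   0.47974088 -0.07218438] 0.04331873630616441 1.4356020838022232
```

```bash
cat > st.py <<'E'
from h import *
s=ctrl.get_state();print("ft",s['ft_force'].round(1),s['ft_torque'].round(2),"w",s['gripper_width'].round(4),"q",s['q'].round(3),"jt6",s['joint_torque'][5].round(2))
E
python3 -m creep '[{"gripper":-1,"x":0,"y":0,"z":0,"twist":-0.12},{"gripper":-1,"x":0,"y":0,"z":0,"twist":-0.12},{"gripper":-1,"x":0,"y":0,"z":0,"twist":-0.12},{"gripper":-1,"x":0,"y":0,"z":0,"twist":-0.12},{"gripper":-1,"x":0,"y":0,"z":0,"twist":-0.12},{"gripper":-1,"x":0,"y":0,"z":0,"twist":-0.12},{"gripper":-1,"x":0,"y":0,"z":0,"twist":-0.12},{"gripper":-1,"x":0,"y":0,"z":0,"twist":-0.12}]' 30; python3 st.py
python3 -m creep '[{"gripper":-1,"x":0,"y":0,"z":0,"twist":-0.12},{"gripper":-1,"x":0,"y":0,"z":0,"twist":-0.12},{"gripper":-1,"x":0,"y":0,"z":0,"twist":-0.12},{"gripper":-1,"x":0,"y":0,"z":0,"twist":-0.12}]'; python3 st.py
```

```text
t: 4.37
tool_pos: [0.5092, -0.3526, 0.1206]
ee_rot: [0.766, 0.643, 0.0, 0.001]
ft_force: [-6.2, 4.2, 10.5]
gripper_width: 0.0433
grip_force: 32.2
t: 4.7
tool_pos: [0.5084, -0.3526, 0.1206]
ee_rot: [0.591, 0.806, -0.001, 0.0]
ft_force: [-8.1, 4.0, 11.2]
gripper_width: 0.0432
grip_force: 32.3Traceback (most recent call last):
  File "st.py", line 2, in <module>
    s=ctrl.get_state();print("ft",s['ft_force'].round(1),s['ft_torque'].round(2),"w",s['gripper_width'].round(4),"q",s['q'].round(3),"jt6",s['joint_torque'][5].round(2))
                                                                                     ^^^^^^^^^^^^^^^^^^^^^^^^
AttributeError: 'float' object has no attribute 'round'
Traceback (most recent call last):
  File "st.py", line 2, in <module>
    s=ctrl.get_state();print("ft",s['ft_force'].round(1),s['ft_torque'].round(2),"w",s['gripper_width'].round(4),"q",s['q'].round(3),"jt6",s['joint_torque'][5].round(2))
                                                                                     ^^^^^^^^^^^^^^^^^^^^^^^^
AttributeError: 'float' object has no attribute 'round'
```

```bash
sed -i "s/s\['gripper_width'\].round(4)/round(s['gripper_width'],4)/" st.py; python3 st.py
python3 -m creep '[{"gripper":-1,"x":0,"y":0,"z":0,"twist":-0.12},{"gripper":-1,"x":0,"y":0,"z":0,"twist":-0.12},{"gripper":-1,"x":0,"y":0,"z":0,"twist":-0.12},{"gripper":-1,"x":0,"y":0,"z":0,"twist":-0.12},{"gripper":-1,"x":0,"y":0,"z":0,"twist":-0.12},{"gripper":-1,"x":0,"y":0,"z":0,"twist":-0.12}]'; python3 st.py
python3 -m creep '[{"gripper":-1,"x":0,"y":0,"z":0,"twist":-0.12},{"gripper":-1,"x":0,"y":0,"z":0,"twist":-0.12},{"gripper":-1,"x":0,"y":0,"z":0,"twist":-0.12},{"gripper":-1,"x":0,"y":0,"z":0,"twist":-0.12}]'; python3 st.py
```

```text
ft [-8.1  4.  11.2] [ 0.84  1.53 -0.09] w 0.0432 q [-7.350e-01  4.470e-01 -3.100e-02  1.091e+00 -1.000e-03  5.300e-01] jt6 1.43
t: 5.2
tool_pos: [0.5094, -0.3545, 0.1199]
ee_rot: [0.271, 0.963, -0.002, 0.001]
ft_force: [-3.7, 0.2, 1.2]
gripper_width: 0.0429
grip_force: 32.2
ft [-3.7  0.2  1.2] [ 0.09  0.93 -0.72] w 0.0429 q [-0.736  0.449 -0.031  1.088 -0.002 -0.188] jt6 0.68
t: 5.53
tool_pos: [0.5099, -0.3542, 0.1197]
ee_rot: [0.034, 0.999, -0.001, 0.001]
ft_force: [3.5, 0.1, 1.7]
gripper_width: 0.0432
grip_force: 32.5
ft [3.5 0.1 1.7] [-0.22 -0.66 -0.96] w 0.0432 q [-7.360e-01  4.490e-01 -3.100e-02  1.087e+00 -1.000e-03 -6.680e-01] jt6 0.68
```

Torque rose from 0.09 to 0.96 N m while the joint kept turning, so the cap is at its stop and the pads are slipping. I'll release and check.

```bash
python3 -m creep '[{"gripper":1,"x":0,"y":0,"z":0,"twist":0},{"gripper":1,"x":0,"y":0,"z":0,"twist":0},{"gripper":1,"x":0,"y":0,"z":0,"twist":0},{"gripper":1,"x":0,"y":0,"z":0,"twist":0},{"gripper":1,"x":0,"y":0,"z":-30,"twist":0},{"gripper":1,"x":0,"y":0,"z":-30,"twist":0},{"gripper":1,"x":-25,"y":0,"z":-30,"twist":0},{"gripper":1,"x":-25,"y":0,"z":-30,"twist":0},{"gripper":1,"x":0,"y":0,"z":0,"twist":0},{"gripper":1,"x":0,"y":0,"z":0,"twist":0}]'
python3 - <<'E'
from h import *
c=wristcam();delta([.531,-.272,.18],-0.1+np.pi/2);print(proj(c,[.51,-.352,.147]))
u,v=proj(c,[.52,-.31,.147]).astype(int);x,y=max(u-130,0),max(v-95,0)
print(x,y);cv2.imwrite("pics/w4.png",cv2.resize(c["pixels"][y:y+190,x:x+260],None,fx=3,fy=3)[:,:,::-1])
E
```

```text
t: 6.37
tool_pos: [0.5616, -0.3573, 0.2397]
ee_rot: [0.036, 0.999, -0.002, 0.002]
ft_force: [0.3, 1.1, -1.2]
gripper_width: 0.0855
grip_force: 0.0
shift [34.9 82.3 57.4] tool-y yaw 1.499 twist 0.02819037869854646 t 6.42 q6 -0.62
[323.91390058 132.95701567]
253 47
```

View pics/w4.png

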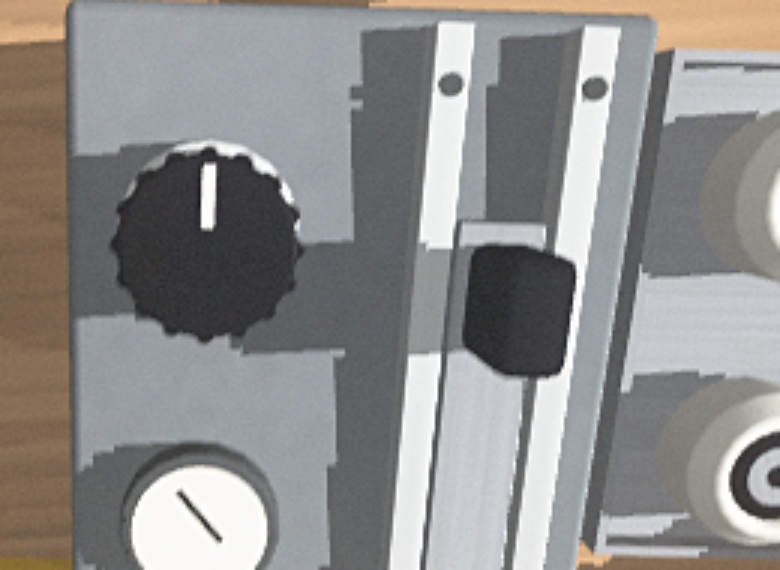

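The cap's pointer now faces the robot and the gauge needle has moved: about 2.5 rad of turn before it slipped, so it is at the stop. The grip's top is at about full-image px (433,150).

```bash
python3 - <<'E'
from h import *
c=wristcam();print("lock",ray(c,253+540/3,47+310/3,.149))
for a,b in(((440,30),(392,570)),((622,30),(545,570))):
    d=ray(c,253+b[0]/3,47+b[1]/3,.11)-ray(c,253+a[0]/3,47+a[1]/3,.11);print("yaw x",np.arctan2(d[1],d[0]))
E
python3 -c "
from h import *
delta([.492,-.268,.185],-0.1+np.pi/2)"
```

```text
lock [ 0.52514098 -0.27460697  0.149     ]
yaw x -0.0965908661617453
yaw x -0.09955716784575386
shift [72.9 82.9 51.4] tool-y yaw 1.499 twist 0.02786975622481025 t 6.47 q6 -0.62
```

```bash
python3 -m creep '[{"gripper":-1,"x":26,"y":27,"z":0,"twist":0.03},{"gripper":-1,"x":26,"y":27,"z":0,"twist":0},{"gripper":-1,"x":26,"y":27,"z":0,"twist":0},{"gripper":-1,"x":0,"y":0,"z":20,"twist":0},{"gripper":-1,"x":0,"y":0,"z":20,"twist":0},{"gripper":-1,"x":0,"y":0,"z":12,"twist":0},{"gripper":-1,"x":0,"y":0,"z":0,"twist":0},{"gripper":-1,"x":0,"y":0,"z":0,"twist":0}]' 30; python3 -c "
from h import *
delta([.488,-.270,.122],-0.098+np.pi/2)"
```

```text
t: 7.13
tool_pos: [0.4871, -0.2676, 0.1836]
ee_rot: [0.051, 0.999, 0.001, -0.002]
ft_force: [0.7, -0.3, 0.4]
gripper_width: -0.0003
grip_force: 0.0
shift [-1.4 -2.4 61.6] tool-y yaw 1.468 twist -0.004562478389191549 t 7.13 q6 -0.54
```

```bash
python3 -m creep '[{"gripper":-1,"x":0,"y":-2.5,"z":20,"twist":0},{"gripper":-1,"x":0,"y":0,"z":20,"twist":0},{"gripper":-1,"x":0,"y":0,"z":21,"twist":0},{"gripper":-1,"x":0,"y":0,"z":0,"twist":0},{"gripper":-1,"x":-10,"y":0,"z":0,"twist":0},{"gripper":-1,"x":-10,"y":0,"z":0,"twist":0},{"gripper":-1,"x":-10,"y":0,"z":0,"twist":0},{"gripper":-1,"x":-10,"y":0,"z":0,"twist":0}]' 30; python3 st.py
python3 -m creep '[{"gripper":-1,"x":-8,"y":0,"z":0,"twist":0},{"gripper":-1,"x":-8,"y":0,"z":0,"twist":0},{"gripper":-1,"x":-8,"y":0,"z":0,"twist":0},{"gripper":-1,"x":-4,"y":0,"z":0,"twist":0}]'; python3 st.py
```

```text
t: 7.8
tool_pos: [0.5294, -0.2757, 0.1256]
ee_rot: [0.051, 0.999, -0.001, -0.0]
ft_force: [-3.5, 0.2, -0.7]
gripper_width: 0.0003
grip_force: 1.7
ft [-3.5  0.2 -0.7] [-0.03  0.67 -0.01] w 0.0003 q [-6.140e-01  4.040e-01 -8.600e-02  1.081e+00 -1.000e-03 -5.120e-01] jt6 -0.1
t: 8.13
tool_pos: [0.5507, -0.2777, 0.1253]
ee_rot: [0.052, 0.999, -0.001, -0.007]
ft_force: [-35.7, 1.0, 23.2]
gripper_width: 0.0004
grip_force: 17.6
ft [-35.7   1.   23.2] [ 0.28  6.55 -0.02] w 0.0004 q [-0.593  0.45  -0.015  1.116 -0.008 -0.49 ] jt6 -0.02
```

Force jumped to 36 N. I'll back off and look.

```bash
python3 -m creep '[{"gripper":-1,"x":30,"y":0,"z":0,"twist":0},{"gripper":-1,"x":10,"y":0,"z":-35,"twist":0},{"gripper":-1,"x":0,"y":0,"z":-35,"twist":0},{"gripper":-1,"x":-30,"y":0,"z":-35,"twist":0},{"gripper":-1,"x":-40,"y":30,"z":0,"twist":0},{"gripper":-1,"x":-35,"y":30,"z":0,"twist":0},{"gripper":-1,"x":0,"y":0,"z":0,"twist":0},{"gripper":-1,"x":0,"y":0,"z":0,"twist":0},{"gripper":-1,"x":0,"y":0,"z":0,"twist":0}]'
python3 - <<'E'
from h import *
c=wristcam();cv2.imwrite("pics/w5.png",c["pixels"][:,:,::-1]);print(proj(c,[.528,-.274,.149]),proj(c,[.598,-.281,.149]))
E
```

```text
t: 8.88
tool_pos: [0.6142, -0.2313, 0.226]
ee_rot: [0.05, 0.999, -0.0, 0.0]
ft_force: [-0.2, 0.3, 0.9]
gripper_width: -0.0001
grip_force: 0.0
[241.02404933  88.91107733] [248.41716467 194.57483057]
```

View pics/w5.png

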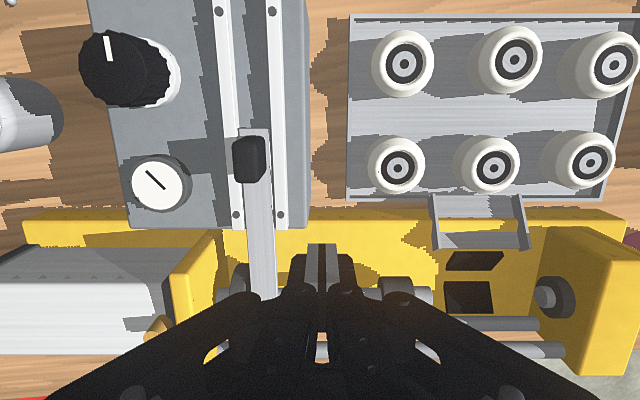

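The grip has moved from about x 0.528 to about 0.575, still with rail behind it. I need to know whether that is the end stop, so I'll locate it precisely and push again slowly.

```bash
python3 - <<'E'
from h import *
c=wristcam();t=eyes.read_camera("top")
print("lock now",ray(c,248,155,.149))
m=(t["pixels"].max(2)<70).astype(np.uint8);k=np.zeros_like(m);k[160:215,400:420]=m[160:215,400:420]
for q in cv2.findContours(k,cv2.RETR_EXTERNAL,cv2.CHAIN_APPROX_NONE)[0]:
    if cv2.contourArea(q)>10:
        b=cv2.boundingRect(q);u,v=b[0]+b[2]/2,b[1]+b[3]/2;print("t",b,ray(t,u,v,.149)[:2].round(4))
print("console back edge",ray(c,200,228,.10),"gauge")
delta([.535,-.2755,.19])
E
```

```text
lock now [ 0.56964556 -0.27706027  0.149     ]
console back edge [ 0.63684662 -0.34229969  0.1       ] gauge
shift [ 73.1 -51.1  36.2] tool-y yaw 1.468 twist None t 9.03 q6 -0.38
```

```bash
python3 -m creep '[{"gripper":-1,"x":37,"y":-26,"z":0,"twist":0},{"gripper":-1,"x":37,"y":-26,"z":0,"twist":0},{"gripper":-1,"x":0,"y":0,"z":32,"twist":0},{"gripper":-1,"x":0,"y":0,"z":32,"twist":0},{"gripper":-1,"x":0,"y":0,"z":32,"twist":0},{"gripper":-1,"x":0,"y":0,"z":0,"twist":0},{"gripper":-1,"x":0,"y":0,"z":0,"twist":0}]'; python3 st.py
python3 -m creep '[{"gripper":-1,"x":-4,"y":0,"z":0,"twist":0},{"gripper":-1,"x":-4,"y":0,"z":0,"twist":0},{"gripper":-1,"x":-4,"y":0,"z":0,"twist":0},{"gripper":-1,"x":-2,"y":0,"z":0,"twist":0},{"gripper":-1,"x":-2,"y":0,"z":0,"twist":0}]'; python3 st.py
```

```text
t: 9.62
tool_pos: [0.5388, -0.272, 0.129]
ee_rot: [0.052, 0.999, 0.001, -0.002]
ft_force: [0.5, 0.3, 0.6]
gripper_width: -0.0002
grip_force: 0.0
ft [0.5 0.3 0.6] [-0.02 -0.07 -0.05] w -0.0002 q [-0.601  0.418 -0.057  1.101 -0.    -0.497] jt6 -0.0
t: 10.03
tool_pos: [0.5511, -0.2742, 0.1326]
ee_rot: [0.052, 0.999, -0.002, -0.006]
ft_force: [-28.3, -0.2, 18.5]
gripper_width: 0.0
grip_force: 14.3
ft [-28.3  -0.2  18.5] [-0.    5.49 -0.05] w 0.0 q [-0.588  0.441 -0.01   1.127 -0.008 -0.484] jt6 -0.06
```

It stops hard at the same tip position (0.551) at two heights. I'll retreat over the tray and check the bolt's far end from the fixed cameras.

```bash
python3 -m creep '[{"gripper":-1,"x":20,"y":0,"z":0,"twist":0},{"gripper":-1,"x":10,"y":0,"z":-35,"twist":0},{"gripper":-1,"x":0,"y":0,"z":-35,"twist":0},{"gripper":-1,"x":0,"y":0,"z":-35,"twist":0},{"gripper":-1,"x":25,"y":35,"z":0,"twist":0},{"gripper":-1,"x":25,"y":35,"z":0,"twist":0},{"gripper":1,"x":25,"y":35,"z":0,"twist":0},{"gripper":1,"x":0,"y":35,"z":0,"twist":0},{"gripper":1,"x":0,"y":35,"z":0,"twist":0},{"gripper":1,"x":0,"y":35,"z":0,"twist":0}]'
python3 - <<'E'
from h import *
s=eyes.read_camera("scene")["pixels"];t=eyes.read_camera("top");b=t["pixels"]
o=cv2.imread("pics/scene0.png")[:,:,::-1];ot=cv2.imread("pics/top0.png")[:,:,::-1]
f=lambda i,x,y:cv2.resize(i[y:y+95,x:x+130],None,fx=3,fy=3,interpolation=cv2.INTER_CUBIC)
cv2.imwrite("pics/cmp.png",np.vstack([np.hstack([f(o,160,150),f(s,160,150)]),np.hstack([f(ot,350,110),f(b,350,110)])])[:,:,::-1])
for n,im in(("before",ot),("now",b)):
    m=(im.max(2)<70).astype(np.uint8);k=np.zeros_like(m);k[150:215,400:420]=m[150:215,400:420]
    for q in cv2.findContours(k,cv2.RETR_EXTERNAL,cv2.CHAIN_APPROX_NONE)[0]:
        if cv2.contourArea(q)>10:
            r=cv2.boundingRect(q);M=cv2.moments(q);u,v=M["m10"]/M["m00"],M["m01"]/M["m00"];print(n,r,u,v,ray(t,u,v,.149)[:2].round(4))
E
```

```text
t: 10.87
tool_pos: [0.4766, -0.0565, 0.2376]
ee_rot: [0.051, 0.999, -0.001, 0.003]
ft_force: [0.4, 0.2, 0.1]
gripper_width: 0.0483
grip_force: 0.0
before (406, 186, 7, 10) 409.25468164794006 190.27340823970036 [ 0.5308 -0.2727]
now (408, 171, 7, 10) 410.925566343042 175.4724919093851 [ 0.576 -0.278]
```

View pics/cmp.png

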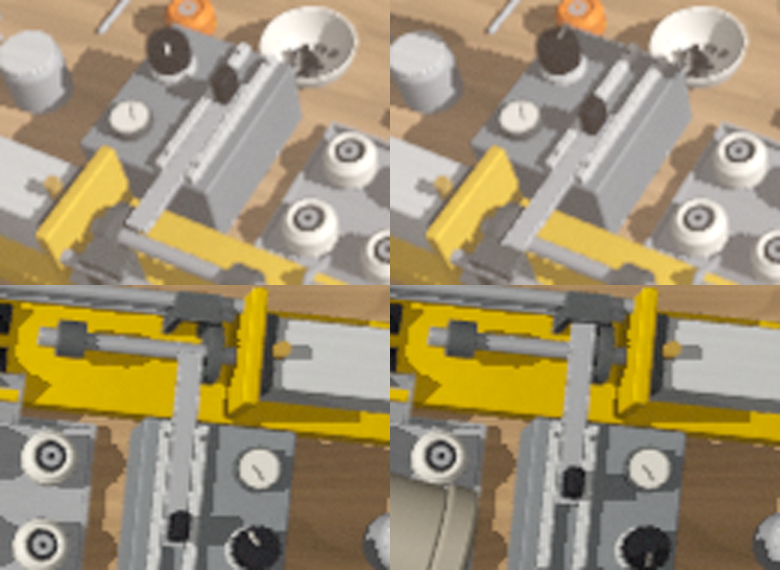

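The grip travelled 45 mm to the hard stop. The bolt was already over the ram rod before I pushed (partly in) and now passes it completely, so the ram is locked. Now the wheels.

```bash
cat > wh.py <<'E'
import sys
from h import *
TOTE=np.array([.509,.266]);TY=-.18
def slot(i):
    a,b=[(90,44),(90,-44),(0,44),(0,-44),(-90,44),(-90,-44)][i];c,s=np.cos(TY),np.sin(TY)
    return TOTE+np.array([c*a-s*b,s*a+c*b])/1000
def wheels():
    c=eyes.read_camera("top");g=cv2.cvtColor(c["pixels"],cv2.COLOR_RGB2HSV)
    m=((g[...,1]<45)&(g[...,2]>190)).astype(np.uint8);m[:145]=0;m[250:]=0;m[:,:200]=0;m[:,385:]=0;out=[]
    for k in cv2.findContours(m,cv2.RETR_EXTERNAL,cv2.CHAIN_APPROX_NONE)[0]:
        (u,v),r=cv2.minEnclosingCircle(k)
        if cv2.contourArea(k)>80: out.append(ray(c,u,v,.04)[:2]);print("px",round(u),round(v),"r",round(r,1),out[-1].round(3))
    return out
E
python3 - <<'E'
from wh import *
wheels()
c=wristcam();cv2.imwrite("pics/w6.png",c["pixels"][:,:,::-1])
for p in((.631,.043),(.625,-.054),(.539,.051)):print(proj(c,[*p,.048]))
delta([.631,.043,.12],1.473)
E
```

```text
px 303 190 r 8.2 [0.539 0.052]
px 365 167 r 8.2 [ 0.615 -0.15 ]
px 306 162 r 8.2 [0.631 0.043]
[417.92960141 293.40277244]
[335.03771913 295.81451972]
[424.65257232 219.80146807]
shift [-143.   114.9  117.3] tool-y yaw 1.472 twist -0.00087787849097265 t 11.07 q6 -0.19
```

View pics/w6.png

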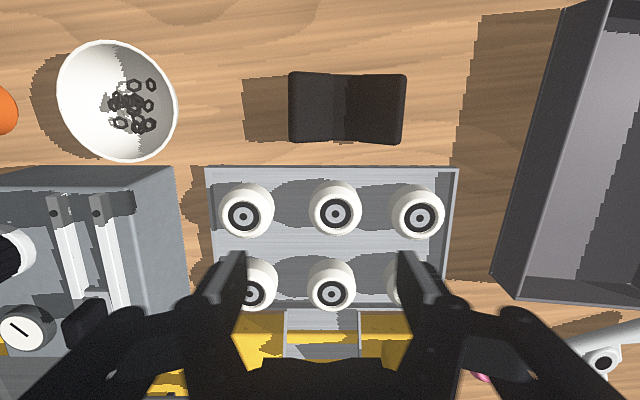

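The wrist view shows all six white wheels; the ring centres (420,218) and (330,295) agree with the top-camera fixes to about 5 mm. I'll go to the back-left wheel.

```bash
python3 -m creep '[{"gripper":1,"x":-29,"y":22,"z":0,"twist":0},{"gripper":1,"x":-29,"y":22,"z":0,"twist":0},{"gripper":1,"x":-29,"y":22,"z":20,"twist":0},{"gripper":1,"x":-29,"y":22,"z":30,"twist":0},{"gripper":1,"x":-28,"y":24,"z":30,"twist":0},{"gripper":1,"x":0,"y":0,"z":30,"twist":0},{"gripper":1,"x":0,"y":0,"z":0,"twist":0},{"gripper":1,"x":0,"y":0,"z":0,"twist":0}]' 50; python3 -c "
from wh import *
delta([.631,.041,.014],1.473)"
```

```text
t: 11.73
tool_pos: [0.6219, 0.0331, 0.1306]
ee_rot: [0.051, 0.999, -0.0, -0.002]
ft_force: [0.5, -1.2, -0.3]
gripper_width: 0.0853
grip_force: 0.0
shift [ -8.7   8.9 116.6] tool-y yaw 1.468 twist -0.005179460629208377 t 11.73 q6 0.03
```

```bash
python3 -m creep '[{"gripper":1,"x":-8,"y":9,"z":30,"twist":0},{"gripper":1,"x":0,"y":0,"z":30,"twist":0},{"gripper":1,"x":0,"y":0,"z":30,"twist":0},{"gripper":1,"x":0,"y":0,"z":25,"twist":0},{"gripper":1,"x":0,"y":0,"z":0,"twist":0},{"gripper":1,"x":0,"y":0,"z":0,"twist":0}]' 50; python3 -c "
from wh import *
delta([.631,.041,.014],1.473)"; python3 st.py
```

```text
t: 12.23
tool_pos: [0.6319, 0.0411, 0.0187]
ee_rot: [0.052, 0.999, -0.0, 0.0]
ft_force: [0.1, -0.5, 1.1]
gripper_width: 0.0856
grip_force: 0.0
shift [ 0.9 -0.2  4.7] tool-y yaw 1.467 twist -0.005601554597640668 t 12.23 q6 0.04
ft [ 0.1 -0.5  1.1] [-0.   -0.01 -0.02] w 0.0856 q [-0.062  0.558 -0.121  0.892 -0.     0.042] jt6 -0.0
```

```bash
python3 -m creep '[{"gripper":1,"x":0,"y":0,"z":5,"twist":0},{"gripper":-1,"x":0,"y":0,"z":0,"twist":0},{"gripper":-1,"x":0,"y":0,"z":0,"twist":0},{"gripper":-1,"x":0,"y":0,"z":0,"twist":0},{"gripper":-1,"x":0,"y":0,"z":0,"twist":0},{"gripper":-1,"x":0,"y":0,"z":0,"twist":0},{"gripper":-1,"x":0,"y":0,"z":0,"twist":0}]' 50;python3 st.py;  python3 -m creep '[{"gripper":-1,"x":0,"y":0,"z":-25,"twist":0},{"gripper":-1,"x":0,"y":0,"z":-30,"twist":0},{"gripper":-1,"x":0,"y":0,"z":-30,"twist":0},{"gripper":-1,"x":0,"y":0,"z":-30,"twist":0},{"gripper":-1,"x":0,"y":0,"z":0,"twist":0}]'; python3 -c "
from wh import *
for i in range(6): print(i,slot(i))
delta([*slot(0),.13],TY)"; python3 st.py
```

```text
t: 12.82
tool_pos: [0.6335, 0.0418, 0.0147]
ee_rot: [0.051, 0.999, -0.001, 0.002]
ft_force: [-0.4, -1.4, 7.2]
gripper_width: 0.0586
grip_force: 39.8
ft [-0.4 -1.4  7.2] [-0.44  0.16 -0.03] w 0.0586 q [-0.06   0.562 -0.125  0.88  -0.001  0.042] jt6 -0.02
t: 13.23
tool_pos: [0.6357, 0.0423, 0.1349]
ee_rot: [0.051, 0.999, 0.0, 0.006]
ft_force: [0.7, -0.7, -0.5]
gripper_width: 0.0587
grip_force: 56.1
0 [0.60542323 0.29317646]
1 [0.58966863 0.20659822]
2 [0.5168773  0.30928912]
3 [0.5011227  0.22271088]
4 [0.42833137 0.32540178]
5 [0.41257677 0.23882354]
shift [ 55.6 246.5   4.5] tool-y yaw 1.469 twist -1.4922802524162604 t 13.23 q6 0.04
ft [ 0.7 -0.7 -0.5] [ 0.02 -0.1   0.  ] w 0.0587 q [-0.06   0.464  0.031  1.126  0.     0.042] jt6 0.0
```

```bash
python3 -m creep '[{"gripper":-1,"x":0,"y":20,"z":0,"twist":0},{"gripper":-1,"x":5,"y":34,"z":0,"twist":0},{"gripper":-1,"x":10,"y":34,"z":0,"twist":0},{"gripper":-1,"x":10,"y":34,"z":0,"twist":0},{"gripper":-1,"x":10,"y":34,"z":0,"twist":0},{"gripper":-1,"x":10,"y":34,"z":0,"twist":0},{"gripper":-1,"x":10,"y":34,"z":0,"twist":0},{"gripper":-1,"x":0,"y":22,"z":0,"twist":0},{"gripper":-1,"x":0,"y":0,"z":0,"twist":-0.12},{"gripper":-1,"x":0,"y":0,"z":0,"twist":-0.12}]'; python3 -m creep '[{"gripper":-1,"x":0,"y":0,"z":0,"twist":-0.12},{"gripper":-1,"x":0,"y":0,"z":0,"twist":-0.12},{"gripper":-1,"x":0,"y":0,"z":0,"twist":-0.12},{"gripper":-1,"x":0,"y":0,"z":0,"twist":-0.12},{"gripper":-1,"x":0,"y":0,"z":0,"twist":-0.12},{"gripper":-1,"x":0,"y":0,"z":0,"twist":-0.12},{"gripper":-1,"x":0,"y":0,"z":0,"twist":-0.12},{"gripper":-1,"x":0,"y":0,"z":0,"twist":-0.12},{"gripper":-1,"x":0,"y":0,"z":0,"twist":-0.12},{"gripper":-1,"x":0,"y":0,"z":0,"twist":-0.12}]';python3 -m creep '[{"gripper":-1,"x":0,"y":0,"z":0,"twist":-0.05},{"gripper":-1,"x":0,"y":0,"z":0,"twist":0},{"gripper":-1,"x":0,"y":0,"z":0,"twist":0}]'; python3 -c "
from wh import *
delta([*slot(0),.02],TY)
t=eyes.read_camera('top')['pixels'];cv2.imwrite('pics/t2.png',cv2.resize(t[120:280,180:400],None,fx=3,fy=3)[:,:,::-1])"
```

```text
t: 14.07
tool_pos: [0.6013, 0.295, 0.127]
ee_rot: [-0.074, 0.997, 0.0, 0.0]
ft_force: [-0.8, -0.6, -0.5]
gripper_width: 0.0588
grip_force: 56.2
t: 14.9
tool_pos: [0.6018, 0.2927, 0.1271]
ee_rot: [-0.623, 0.782, 0.0, -0.0]
ft_force: [0.1, 0.3, -1.4]
gripper_width: 0.0587
grip_force: 56.3
t: 15.15
tool_pos: [0.6019, 0.2927, 0.1271]
ee_rot: [-0.639, 0.769, 0.0, -0.0]
ft_force: [-0.4, -0.2, -1.5]
gripper_width: 0.0587
grip_force: 56.3
shift [ -1.1  -3.4 107.1] tool-y yaw 2.957 twist -0.004140816900184419 t 15.15 q6 -1.05
```

```bash
python3 -m creep '[{"gripper":-1,"x":-1,"y":-3,"z":30,"twist":0},{"gripper":-1,"x":0,"y":0,"z":30,"twist":0},{"gripper":-1,"x":0,"y":0,"z":30,"twist":0},{"gripper":-1,"x":0,"y":0,"z":10,"twist":0},{"gripper":-1,"x":0,"y":0,"z":8,"twist":0},{"gripper":-1,"x":0,"y":0,"z":2,"twist":0},{"gripper":-1,"x":0,"y":0,"z":0,"twist":0}]'; python3 st.py
```

```text
t: 15.78
tool_pos: [0.6057, 0.2933, 0.0178]
ee_rot: [-0.64, 0.769, -0.0, 0.0]
ft_force: [0.3, -0.1, -0.6]
gripper_width: 0.0585
grip_force: 56.4
ft [ 0.3 -0.1 -0.6] [-0.   -0.02 -0.03] w 0.0585 q [ 3.320e-01  6.250e-01 -1.000e-03  9.430e-01 -0.000e+00 -1.056e+00] jt6 0.0
```

View pics/t2.png

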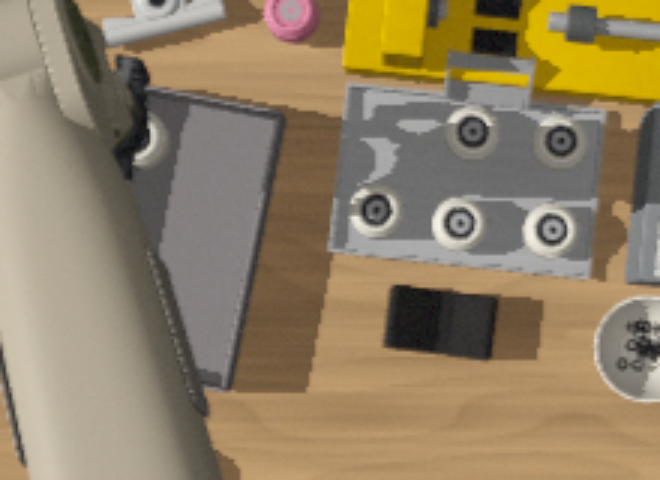

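The picture shows five wheels left in the tray, with the gripper over the tote's back-left slot.

```bash
python3 -m creep '[{"gripper":-1,"x":0,"y":0,"z":2,"twist":0},{"gripper":0.7,"x":0,"y":0,"z":0,"twist":0},{"gripper":0.7,"x":0,"y":0,"z":0,"twist":0},{"gripper":0.7,"x":0,"y":0,"z":0,"twist":0},{"gripper":0.7,"x":0,"y":0,"z":0,"twist":0},{"gripper":0.7,"x":0,"y":0,"z":-25,"twist":0},{"gripper":0.7,"x":0,"y":0,"z":-30,"twist":0},{"gripper":0.7,"x":0,"y":0,"z":-30,"twist":0},{"gripper":0.7,"x":0,"y":0,"z":-30,"twist":0},{"gripper":1,"x":0,"y":0,"z":0,"twist":0.12}]'
cat >> wh.py <<'E'
def rings(lim=(285,395,145,216)):
    c=eyes.read_camera("top");x0,x1,y0,y1=lim;im=cv2.resize(c["pixels"][y0:y1,x0:x1],None,fx=4,fy=4,interpolation=cv2.INTER_CUBIC)
    m=(im.max(2)<100).astype(np.uint8)
    for k in cv2.findContours(m,cv2.RETR_EXTERNAL,cv2.CHAIN_APPROX_NONE)[0]:
        (u,v),r=cv2.minEnclosingCircle(k)
        if 8<r<30 and cv2.contourArea(k)>.5*np.pi*r*r: print("ring px",round(x0+u/4,1),round(y0+v/4,1),"r",round(r/4,1),ray(c,x0+(u-1.5)/4,y0+(v-1.5)/4,.048)[:2].round(3))
E
python3 -c "
from wh import *
rings();wheels()"
```

```text
t: 16.62
tool_pos: [0.6088, 0.2944, 0.1381]
ee_rot: [-0.592, 0.806, -0.002, 0.005]
ft_force: [1.0, 0.9, 1.5]
gripper_width: 0.0825
grip_force: 0.0
ring px 364.0 196.4 r 5.2 [ 0.52  -0.145]
ring px 333.0 194.3 r 5.1 [ 0.526 -0.044]
ring px 305.4 189.9 r 5.4 [0.54  0.046]
ring px 367.0 166.9 r 5.4 [ 0.616 -0.154]
ring px 337.6 163.9 r 5.5 [ 0.625 -0.058]
px 362 196 r 8.6 [ 0.519 -0.14 ]
px 331 194 r 8.2 [ 0.526 -0.04 ]
```

```bash
python3 -m creep '[{"gripper":1,"x":0,"y":0,"z":0,"twist":0.12},{"gripper":1,"x":0,"y":0,"z":0,"twist":0.12},{"gripper":1,"x":0,"y":0,"z":0,"twist":0.12},{"gripper":1,"x":0,"y":0,"z":0,"twist":0.12},{"gripper":1,"x":0,"y":0,"z":0,"twist":0.12},{"gripper":1,"x":0,"y":0,"z":0,"twist":0.12},{"gripper":1,"x":0,"y":0,"z":0,"twist":0.12},{"gripper":1,"x":0,"y":0,"z":0,"twist":0.12},{"gripper":1,"x":0,"y":0,"z":0,"twist":0.12},{"gripper":1,"x":0,"y":0,"z":0,"twist":0.12}]';python3 -m creep '[{"gripper":1,"x":0,"y":0,"z":0,"twist":0.12},{"gripper":1,"x":0,"y":0,"z":0,"twist":0.05},{"gripper":1,"x":0,"y":0,"z":0,"twist":0}]'; python3 -c "
from wh import *
delta([.540,.046,.014],1.473)"
```

```text
t: 17.55
tool_pos: [0.6041, 0.2927, 0.1283]
ee_rot: [-0.033, 0.999, -0.0, -0.001]
ft_force: [-0.0, -0.5, -0.3]
gripper_width: 0.0851
grip_force: 0.0
t: 17.8
tool_pos: [0.6041, 0.2927, 0.1284]
ee_rot: [0.05, 0.999, -0.001, -0.001]
ft_force: [-0.8, -0.5, -0.3]
gripper_width: 0.0853
grip_force: 0.0
shift [  38.9 -251.7  114.8] tool-y yaw 1.471 twist -0.0023782813904573707 t 17.8 q6 0.43
```

```bash
python3 -m creep '[{"gripper":1,"x":5,"y":-30,"z":0,"twist":0},{"gripper":1,"x":5,"y":-32,"z":0,"twist":0},{"gripper":1,"x":5,"y":-32,"z":0,"twist":0},{"gripper":1,"x":5,"y":-32,"z":0,"twist":0},{"gripper":1,"x":5,"y":-32,"z":0,"twist":0},{"gripper":1,"x":5,"y":-32,"z":0,"twist":0},{"gripper":1,"x":5,"y":-32,"z":0,"twist":0},{"gripper":1,"x":4,"y":-29,"z":0,"twist":0},{"gripper":1,"x":0,"y":0,"z":25,"twist":0},{"gripper":1,"x":0,"y":0,"z":0,"twist":0}]'; python3 -c "
from wh import *
rings();delta([.540,.046,.014],1.473)"
```

```text
t: 18.63
tool_pos: [0.5379, 0.0458, 0.1016]
ee_rot: [0.051, 0.999, -0.0, -0.003]
ft_force: [-0.8, 0.4, -0.8]
gripper_width: 0.0852
grip_force: 0.0
ring px 364.0 196.2 r 5.3 [ 0.52  -0.145]
ring px 366.8 167.0 r 5.1 [ 0.616 -0.154]
ring px 337.4 163.8 r 5.1 [ 0.626 -0.058]
ring px 333.0 149.8 r 4.0 [ 0.672 -0.043]
shift [-2.3 -0.6 88.8] tool-y yaw 1.47 twist -0.0028418191307886254 t 18.68 q6 0.04
```

Over it; descend, grasp, lift.

```bash
python3 -m creep '[{"gripper":1,"x":-2,"y":0,"z":30,"twist":0},{"gripper":1,"x":0,"y":0,"z":30,"twist":0},{"gripper":1,"x":0,"y":0,"z":26,"twist":0},{"gripper":1,"x":0,"y":0,"z":4,"twist":0},{"gripper":-1,"x":0,"y":0,"z":0,"twist":0},{"gripper":-1,"x":0,"y":0,"z":0,"twist":0},{"gripper":-1,"x":0,"y":0,"z":0,"twist":0},{"gripper":-1,"x":0,"y":0,"z":0,"twist":0},{"gripper":-1,"x":0,"y":0,"z":0,"twist":0},{"gripper":-1,"x":0,"y":0,"z":0,"twist":0}]' 60;  python3 -m creep '[{"gripper":-1,"x":0,"y":0,"z":-25,"twist":0},{"gripper":-1,"x":0,"y":0,"z":-30,"twist":0},{"gripper":-1,"x":0,"y":0,"z":-30,"twist":0},{"gripper":-1,"x":0,"y":0,"z":-30,"twist":0},{"gripper":-1,"x":0,"y":0,"z":0,"twist":0}]'; python3 -c "
from wh import *
delta([*slot(1),.13],TY)"
```

```text
t: 19.52
tool_pos: [0.5446, 0.0473, 0.017]
ee_rot: [0.051, 0.999, 0.0, 0.002]
ft_force: [0.2, 1.4, 6.6]
gripper_width: 0.0589
grip_force: 65.2
t: 19.93
tool_pos: [0.5466, 0.0469, 0.1368]
ee_rot: [0.051, 0.999, -0.0, 0.005]
ft_force: [1.5, -0.5, -0.7]
gripper_width: 0.0585
grip_force: 64.9
shift [-26.6 163.2   7.1] tool-y yaw 1.469 twist -1.4923562333607916 t 19.93 q6 0.04
```

```bash
python3 -m creep '[{"gripper":-1,"x":-2,"y":20,"z":0,"twist":0},{"gripper":-1,"x":-5,"y":30,"z":0,"twist":0},{"gripper":-1,"x":-5,"y":30,"z":0,"twist":0},{"gripper":-1,"x":-5,"y":30,"z":0,"twist":0},{"gripper":-1,"x":-5,"y":30,"z":0,"twist":0},{"gripper":-1,"x":-4,"y":23,"z":0,"twist":0},{"gripper":-1,"x":0,"y":0,"z":0,"twist":-0.12},{"gripper":-1,"x":0,"y":0,"z":0,"twist":-0.12},{"gripper":-1,"x":0,"y":0,"z":0,"twist":-0.12},{"gripper":-1,"x":0,"y":0,"z":0,"twist":-0.12}]'; python3 -m creep '[{"gripper":-1,"x":0,"y":0,"z":0,"twist":-0.12},{"gripper":-1,"x":0,"y":0,"z":0,"twist":-0.12},{"gripper":-1,"x":0,"y":0,"z":0,"twist":-0.12},{"gripper":-1,"x":0,"y":0,"z":0,"twist":-0.12},{"gripper":-1,"x":0,"y":0,"z":0,"twist":-0.12},{"gripper":-1,"x":0,"y":0,"z":0,"twist":-0.12},{"gripper":-1,"x":0,"y":0,"z":0,"twist":-0.12},{"gripper":-1,"x":0,"y":0,"z":0,"twist":-0.12},{"gripper":-1,"x":0,"y":0,"z":0,"twist":-0.05},{"gripper":-1,"x":0,"y":0,"z":0,"twist":0}]'; python3 -c "
from wh import *
delta([*slot(1),.019],TY)"
```

```text
t: 20.77
tool_pos: [0.5848, 0.2069, 0.1294]
ee_rot: [-0.191, 0.982, -0.0, -0.0]
ft_force: [-0.5, 0.4, -1.5]
gripper_width: 0.0584
grip_force: 64.8
t: 21.6
tool_pos: [0.5849, 0.2065, 0.1296]
ee_rot: [-0.64, 0.768, 0.0, -0.0]
ft_force: [0.3, 0.6, -1.6]
gripper_width: 0.0587
grip_force: 64.7
shift [ -1.   -4.7 110.6] tool-y yaw 2.96 twist -0.0013317257927276671 t 21.6 q6 -1.18
```

```bash
python3 -m creep '[{"gripper":-1,"x":-1,"y":-5,"z":30,"twist":0},{"gripper":-1,"x":0,"y":0,"z":30,"twist":0},{"gripper":-1,"x":0,"y":0,"z":30,"twist":0},{"gripper":-1,"x":0,"y":0,"z":10,"twist":0},{"gripper":-1,"x":0,"y":0,"z":8,"twist":0},{"gripper":-1,"x":0,"y":0,"z":3,"twist":0},{"gripper":-1,"x":0,"y":0,"z":0,"twist":0}]'; python3 -m creep '[{"gripper":0.7,"x":0,"y":0,"z":0,"twist":0},{"gripper":0.7,"x":0,"y":0,"z":0,"twist":0},{"gripper":0.7,"x":0,"y":0,"z":0,"twist":0},{"gripper":0.7,"x":0,"y":0,"z":0,"twist":0},{"gripper":0.7,"x":0,"y":0,"z":-25,"twist":0},{"gripper":0.7,"x":0,"y":0,"z":-30,"twist":0},{"gripper":0.7,"x":0,"y":0,"z":-30,"twist":0},{"gripper":0.7,"x":0,"y":0,"z":-25,"twist":0},{"gripper":1,"x":0,"y":0,"z":0,"twist":0.12},{"gripper":1,"x":0,"y":0,"z":0,"twist":0.12}]';python3 -m creep '[{"gripper":1,"x":0,"y":0,"z":0,"twist":0.12},{"gripper":1,"x":0,"y":0,"z":0,"twist":0.12},{"gripper":1,"x":0,"y":0,"z":0,"twist":0.12},{"gripper":1,"x":0,"y":0,"z":0,"twist":0.12},{"gripper":1,"x":0,"y":0,"z":0,"twist":0.12},{"gripper":1,"x":0,"y":0,"z":0,"twist":0.12},{"gripper":1,"x":0,"y":0,"z":0,"twist":0.12},{"gripper":1,"x":0,"y":0,"z":0,"twist":0.12},{"gripper":1,"x":0,"y":0,"z":0,"twist":0.12},{"gripper":1,"x":0,"y":0,"z":0,"twist":0.12}]';python3 -m creep '[{"gripper":1,"x":0,"y":0,"z":0,"twist":0.05},{"gripper":1,"x":0,"y":0,"z":0,"twist":0}]'; python3 -c "
from wh import *
rings((200,395,145,250));delta([.626,-.058,.014],1.473)"
```

```text
t: 22.18
tool_pos: [0.5908, 0.2068, 0.0195]
ee_rot: [-0.64, 0.769, -0.0, 0.0]
ft_force: [0.8, -1.1, -0.9]
gripper_width: 0.0583
grip_force: 64.8
t: 23.02
tool_pos: [0.5923, 0.2071, 0.1326]
ee_rot: [-0.541, 0.841, -0.001, 0.003]
ft_force: [-0.1, -0.0, -0.6]
gripper_width: 0.0854
grip_force: 0.0
t: 23.85
tool_pos: [0.5906, 0.2068, 0.1297]
ee_rot: [0.029, 1.0, 0.0, 0.0]
ft_force: [0.3, 0.4, -0.6]
gripper_width: 0.0854
grip_force: 0.0
t: 24.02
tool_pos: [0.5906, 0.2067, 0.1297]
ee_rot: [0.051, 0.999, 0.0, 0.0]
ft_force: [0.1, -0.5, 0.0]
gripper_width: 0.0857
grip_force: 0.0
ring px 364.0 196.4 r 5.2 [ 0.52  -0.145]
ring px 333.1 194.2 r 5.1 [ 0.526 -0.044]
ring px 367.0 167.0 r 5.4 [ 0.616 -0.154]
ring px 337.5 164.0 r 5.4 [ 0.625 -0.058]
ring px 333.1 149.8 r 3.9 [ 0.672 -0.044]
shift [ -61.8 -259.9  115.6] tool-y yaw 1.47 twist -0.002724615598814095 t 24.07 q6 0.31
```

```bash
python3 -m creep '[{"gripper":1,"x":-7,"y":-30,"z":0,"twist":0},{"gripper":1,"x":-7,"y":-32,"z":0,"twist":0},{"gripper":1,"x":-8,"y":-33,"z":0,"twist":0},{"gripper":1,"x":-8,"y":-33,"z":0,"twist":0},{"gripper":1,"x":-8,"y":-33,"z":0,"twist":0},{"gripper":1,"x":-8,"y":-33,"z":0,"twist":0},{"gripper":1,"x":-8,"y":-33,"z":0,"twist":0},{"gripper":1,"x":-8,"y":-32,"z":0,"twist":0},{"gripper":1,"x":0,"y":0,"z":20,"twist":0},{"gripper":1,"x":0,"y":0,"z":0,"twist":0}]'; python3 -c "
from wh import *
rings();delta([.6255,-.058,.014],1.473)"
```

```text
t: 24.9
tool_pos: [0.6245, -0.0593, 0.1066]
ee_rot: [0.052, 0.999, 0.0, -0.002]
ft_force: [-0.4, 0.2, -0.6]
gripper_width: 0.0854
grip_force: 0.0
ring px 318.6 154.0 r 5.7 [0.658 0.004]
shift [-1.8 -0.1 93.5] tool-y yaw 1.468 twist -0.004504799522779601 t 24.95 q6 -0.12
```

```bash
python3 -m creep '[{"gripper":1,"x":-1,"y":0,"z":30,"twist":0},{"gripper":1,"x":0,"y":0,"z":30,"twist":0},{"gripper":1,"x":0,"y":0,"z":30,"twist":0},{"gripper":1,"x":0,"y":0,"z":4,"twist":0},{"gripper":-1,"x":0,"y":0,"z":0,"twist":0},{"gripper":-1,"x":0,"y":0,"z":0,"twist":0},{"gripper":-1,"x":0,"y":0,"z":0,"twist":0},{"gripper":-1,"x":0,"y":0,"z":0,"twist":0},{"gripper":-1,"x":0,"y":0,"z":0,"twist":0},{"gripper":-1,"x":0,"y":0,"z":0,"twist":0}]' 60;  python3 -m creep '[{"gripper":-1,"x":0,"y":0,"z":-25,"twist":0},{"gripper":-1,"x":0,"y":0,"z":-30,"twist":0},{"gripper":-1,"x":0,"y":0,"z":-30,"twist":0},{"gripper":-1,"x":0,"y":0,"z":-30,"twist":0},{"gripper":-1,"x":0,"y":0,"z":0,"twist":0}]'; python3 -c "
from wh import *
delta([*slot(2),.13],TY)"
```

```text
t: 25.78
tool_pos: [0.6286, -0.0574, 0.0176]
ee_rot: [0.051, 0.999, -0.0, 0.002]
ft_force: [-0.3, 2.1, 7.2]
gripper_width: 0.0582
grip_force: 65.4
t: 26.2
tool_pos: [0.6305, -0.0582, 0.1378]
ee_rot: [0.051, 0.999, -0.001, 0.006]
ft_force: [1.9, -1.5, -0.6]
gripper_width: 0.0587
grip_force: 64.9
shift [150.4 354.    5.6] tool-y yaw 1.469 twist -1.492494077156966 t 26.2 q6 -0.12
```

```bash
python3 -m creep '[{"gripper":-1,"x":8,"y":20,"z":0,"twist":0},{"gripper":-1,"x":15,"y":35,"z":0,"twist":0},{"gripper":-1,"x":15,"y":35,"z":0,"twist":0},{"gripper":-1,"x":15,"y":35,"z":0,"twist":0},{"gripper":-1,"x":15,"y":35,"z":0,"twist":0},{"gripper":-1,"x":15,"y":35,"z":0,"twist":0},{"gripper":-1,"x":15,"y":35,"z":0,"twist":0},{"gripper":-1,"x":15,"y":35,"z":0,"twist":0},{"gripper":-1,"x":15,"y":35,"z":0,"twist":0},{"gripper":-1,"x":15,"y":35,"z":0,"twist":0}]'; python3 -m creep '[{"gripper":-1,"x":8,"y":19,"z":0,"twist":0},{"gripper":-1,"x":0,"y":0,"z":0,"twist":-0.12},{"gripper":-1,"x":0,"y":0,"z":0,"twist":-0.12},{"gripper":-1,"x":0,"y":0,"z":0,"twist":-0.12},{"gripper":-1,"x":0,"y":0,"z":0,"twist":-0.12},{"gripper":-1,"x":0,"y":0,"z":0,"twist":-0.12},{"gripper":-1,"x":0,"y":0,"z":0,"twist":-0.12},{"gripper":-1,"x":0,"y":0,"z":0,"twist":-0.12},{"gripper":-1,"x":0,"y":0,"z":0,"twist":-0.12},{"gripper":-1,"x":0,"y":0,"z":0,"twist":-0.12}]';python3 -m creep '[{"gripper":-1,"x":0,"y":0,"z":0,"twist":-0.12},{"gripper":-1,"x":0,"y":0,"z":0,"twist":-0.12},{"gripper":-1,"x":0,"y":0,"z":0,"twist":-0.12},{"gripper":-1,"x":0,"y":0,"z":0,"twist":-0.05},{"gripper":-1,"x":0,"y":0,"z":0,"twist":0}]'; python3 -c "
from wh import *
delta([*slot(2),.0195],TY)"
```

```text
t: 27.03
tool_pos: [0.5176, 0.292, 0.1303]
ee_rot: [0.051, 0.999, 0.0, 0.0]
ft_force: [0.9, -0.6, -1.9]
gripper_width: 0.0584
grip_force: 64.9
t: 27.87
tool_pos: [0.5123, 0.3101, 0.1301]
ee_rot: [-0.472, 0.881, -0.0, -0.0]
ft_force: [0.1, -0.3, -1.3]
gripper_width: 0.0583
grip_force: 64.8
t: 28.28
tool_pos: [0.5124, 0.3101, 0.1301]
ee_rot: [-0.64, 0.768, -0.0, -0.0]
ft_force: [-0.2, -0.6, -0.6]
gripper_width: 0.0584
grip_force: 64.7
shift [-1.000e-01 -4.600e+00  1.106e+02] tool-y yaw 2.96 twist -0.0014223191886948428 t 28.28 q6 -0.98
```

```bash
python3 -m creep '[{"gripper":-1,"x":0,"y":-5,"z":30,"twist":0},{"gripper":-1,"x":0,"y":0,"z":30,"twist":0},{"gripper":-1,"x":0,"y":0,"z":30,"twist":0},{"gripper":-1,"x":0,"y":0,"z":10,"twist":0},{"gripper":-1,"x":0,"y":0,"z":8,"twist":0},{"gripper":-1,"x":0,"y":0,"z":3,"twist":0},{"gripper":-1,"x":0,"y":0,"z":0,"twist":0}]'; python3 -m creep '[{"gripper":0.7,"x":0,"y":0,"z":0,"twist":0},{"gripper":0.7,"x":0,"y":0,"z":0,"twist":0},{"gripper":0.7,"x":0,"y":0,"z":0,"twist":0},{"gripper":0.7,"x":0,"y":0,"z":0,"twist":0},{"gripper":0.7,"x":0,"y":0,"z":-25,"twist":0},{"gripper":0.7,"x":0,"y":0,"z":-30,"twist":0},{"gripper":0.7,"x":0,"y":0,"z":-30,"twist":0},{"gripper":0.7,"x":0,"y":0,"z":-25,"twist":0},{"gripper":1,"x":0,"y":0,"z":0,"twist":0.12},{"gripper":1,"x":0,"y":0,"z":0,"twist":0.12}]';python3 -m creep '[{"gripper":1,"x":0,"y":0,"z":0,"twist":0.12},{"gripper":1,"x":0,"y":0,"z":0,"twist":0.12},{"gripper":1,"x":0,"y":0,"z":0,"twist":0.12},{"gripper":1,"x":0,"y":0,"z":0,"twist":0.12},{"gripper":1,"x":0,"y":0,"z":0,"twist":0.12},{"gripper":1,"x":0,"y":0,"z":0,"twist":0.12},{"gripper":1,"x":0,"y":0,"z":0,"twist":0.12},{"gripper":1,"x":0,"y":0,"z":0,"twist":0.12},{"gripper":1,"x":0,"y":0,"z":0,"twist":0.12},{"gripper":1,"x":0,"y":0,"z":0,"twist":0.12}]';python3 -m creep '[{"gripper":1,"x":0,"y":0,"z":0,"twist":0.05},{"gripper":1,"x":0,"y":0,"z":0,"twist":0}]'; python3 -c "
from wh import *
rings((200,395,145,250));delta([.526,-.044,.014],1.473)"
```

```text
t: 28.87
tool_pos: [0.5175, 0.3093, 0.0198]
ee_rot: [-0.639, 0.769, -0.0, 0.0]
ft_force: [-0.1, 0.0, -1.2]
gripper_width: 0.0585
grip_force: 65.1
t: 29.7
tool_pos: [0.5192, 0.3101, 0.1323]
ee_rot: [-0.541, 0.841, -0.001, 0.003]
ft_force: [-0.9, -0.1, -0.3]
gripper_width: 0.085
grip_force: 0.0
t: 30.53
tool_pos: [0.5176, 0.3093, 0.1296]
ee_rot: [0.029, 1.0, 0.0, 0.0]
ft_force: [0.4, 0.1, 0.0]
gripper_width: 0.0853
grip_force: 0.0
t: 30.7
tool_pos: [0.5176, 0.3094, 0.1296]
ee_rot: [0.051, 0.999, 0.0, 0.0]
ft_force: [-1.2, 0.2, -0.5]
gripper_width: 0.0853
grip_force: 0.0
ring px 387.4 241.1 r 2.1 [ 0.375 -0.22 ]
ring px 364.1 196.6 r 5.5 [ 0.519 -0.145]
ring px 333.4 194.3 r 5.5 [ 0.526 -0.045]
ring px 366.8 166.8 r 5.0 [ 0.616 -0.154]
ring px 333.0 149.8 r 3.8 [ 0.672 -0.043]
shift [ -43.8 -350.7  115.5] tool-y yaw 1.47 twist -0.002760831083909787 t 30.75 q6 0.51
```

```bash
python3 -m creep '[{"gripper":1,"x":-3,"y":-20,"z":0,"twist":0},{"gripper":1,"x":-4,"y":-35,"z":0,"twist":0},{"gripper":1,"x":-4,"y":-35,"z":0,"twist":0},{"gripper":1,"x":-4,"y":-35,"z":0,"twist":0},{"gripper":1,"x":-4,"y":-35,"z":0,"twist":0},{"gripper":1,"x":-5,"y":-35,"z":0,"twist":0},{"gripper":1,"x":-5,"y":-35,"z":0,"twist":0},{"gripper":1,"x":-5,"y":-35,"z":0,"twist":0},{"gripper":1,"x":-5,"y":-35,"z":0,"twist":0},{"gripper":1,"x":-5,"y":-35,"z":0,"twist":0}]';  python3 -m creep '[{"gripper":1,"x":0,"y":-16,"z":0,"twist":0},{"gripper":1,"x":0,"y":0,"z":20,"twist":0},{"gripper":1,"x":0,"y":0,"z":0,"twist":0}]'; python3 -c "
from wh import *
delta([.526,-.045,.014],1.473)"
```

```text
t: 31.58
tool_pos: [0.5271, -0.0302, 0.1296]
ee_rot: [0.05, 0.999, -0.0, 0.001]
ft_force: [1.3, 0.3, -0.4]
gripper_width: 0.0852
grip_force: 0.0
t: 31.83
tool_pos: [0.5241, -0.0456, 0.1071]
ee_rot: [0.052, 0.999, 0.0, -0.001]
ft_force: [-0.9, 0.7, -0.6]
gripper_width: 0.0855
grip_force: 0.0
shift [-2.1  0.7 93.1] tool-y yaw 1.468 twist -0.005299634005720089 t 31.83 q6 -0.14
```

```bash
python3 -m creep '[{"gripper":1,"x":-1,"y":0,"z":30,"twist":0},{"gripper":1,"x":0,"y":0,"z":30,"twist":0},{"gripper":1,"x":0,"y":0,"z":30,"twist":0},{"gripper":1,"x":0,"y":0,"z":4,"twist":0},{"gripper":-1,"x":0,"y":0,"z":0,"twist":0},{"gripper":-1,"x":0,"y":0,"z":0,"twist":0},{"gripper":-1,"x":0,"y":0,"z":0,"twist":0},{"gripper":-1,"x":0,"y":0,"z":0,"twist":0},{"gripper":-1,"x":0,"y":0,"z":0,"twist":0},{"gripper":-1,"x":0,"y":0,"z":0,"twist":0}]' 60;  python3 -m creep '[{"gripper":-1,"x":0,"y":0,"z":-25,"twist":0},{"gripper":-1,"x":0,"y":0,"z":-30,"twist":0},{"gripper":-1,"x":0,"y":0,"z":-30,"twist":0},{"gripper":-1,"x":0,"y":0,"z":-30,"twist":0},{"gripper":-1,"x":0,"y":0,"z":0,"twist":0}]'; python3 -c "
from wh import *
delta([*slot(3),.13],TY)"
```

```text
t: 32.67
tool_pos: [0.5283, -0.0447, 0.0172]
ee_rot: [0.051, 0.999, -0.0, 0.002]
ft_force: [-0.6, 1.1, 7.1]
gripper_width: 0.0584
grip_force: 65.1
t: 33.08
tool_pos: [0.5303, -0.0453, 0.1368]
ee_rot: [0.051, 0.999, -0.001, 0.005]
ft_force: [1.2, -0.9, -0.1]
gripper_width: 0.0586
grip_force: 64.8
shift [ 56.2 263.7   5.8] tool-y yaw 1.469 twist -1.492377354275395 t 33.08 q6 -0.13
```

```bash
python3 -m creep '[{"gripper":-1,"x":3,"y":20,"z":0,"twist":0},{"gripper":-1,"x":7,"y":33,"z":0,"twist":0},{"gripper":-1,"x":7,"y":33,"z":0,"twist":0},{"gripper":-1,"x":7,"y":33,"z":0,"twist":0},{"gripper":-1,"x":7,"y":33,"z":0,"twist":0},{"gripper":-1,"x":7,"y":33,"z":0,"twist":0},{"gripper":-1,"x":7,"y":33,"z":0,"twist":0},{"gripper":-1,"x":4,"y":33,"z":0,"twist":0},{"gripper":-1,"x":2,"y":13,"z":0,"twist":0},{"gripper":-1,"x":0,"y":0,"z":0,"twist":-0.12}]'; python3 -m creep '[{"gripper":-1,"x":0,"y":0,"z":0,"twist":-0.12},{"gripper":-1,"x":0,"y":0,"z":0,"twist":-0.12},{"gripper":-1,"x":0,"y":0,"z":0,"twist":-0.12},{"gripper":-1,"x":0,"y":0,"z":0,"twist":-0.12},{"gripper":-1,"x":0,"y":0,"z":0,"twist":-0.12},{"gripper":-1,"x":0,"y":0,"z":0,"twist":-0.12},{"gripper":-1,"x":0,"y":0,"z":0,"twist":-0.12},{"gripper":-1,"x":0,"y":0,"z":0,"twist":-0.12},{"gripper":-1,"x":0,"y":0,"z":0,"twist":-0.12},{"gripper":-1,"x":0,"y":0,"z":0,"twist":-0.12}]';python3 -m creep '[{"gripper":-1,"x":0,"y":0,"z":0,"twist":-0.12},{"gripper":-1,"x":0,"y":0,"z":0,"twist":-0.05},{"gripper":-1,"x":0,"y":0,"z":0,"twist":0}]'; python3 -c "
from wh import *
delta([*slot(3),.0195],TY)"
```

```text
t: 33.92
tool_pos: [0.502, 0.2263, 0.1299]
ee_rot: [-0.012, 1.0, 0.0, 0.0]
ft_force: [-0.2, -0.5, -0.6]
gripper_width: 0.0587
grip_force: 64.9
t: 34.75
tool_pos: [0.5025, 0.2228, 0.1299]
ee_rot: [-0.574, 0.819, -0.0, -0.0]
ft_force: [0.2, 0.0, -1.4]
gripper_width: 0.0584
grip_force: 64.7
t: 35.0
tool_pos: [0.5025, 0.2228, 0.1299]
ee_rot: [-0.64, 0.768, -0.0, -0.0]
ft_force: [-0.4, 0.2, -1.0]
gripper_width: 0.0584
grip_force: 64.7
shift [  0.3   1.3 110.4] tool-y yaw 2.96 twist -0.0018181825322143297 t 35.0 q6 -1.12
```

```bash
python3 -m creep '[{"gripper":-1,"x":0,"y":1,"z":30,"twist":0},{"gripper":-1,"x":0,"y":0,"z":30,"twist":0},{"gripper":-1,"x":0,"y":0,"z":30,"twist":0},{"gripper":-1,"x":0,"y":0,"z":10,"twist":0},{"gripper":-1,"x":0,"y":0,"z":8,"twist":0},{"gripper":-1,"x":0,"y":0,"z":3,"twist":0},{"gripper":-1,"x":0,"y":0,"z":0,"twist":0}]'; python3 -m creep '[{"gripper":0.7,"x":0,"y":0,"z":0,"twist":0},{"gripper":0.7,"x":0,"y":0,"z":0,"twist":0},{"gripper":0.7,"x":0,"y":0,"z":0,"twist":0},{"gripper":0.7,"x":0,"y":0,"z":0,"twist":0},{"gripper":0.7,"x":0,"y":0,"z":-25,"twist":0},{"gripper":0.7,"x":0,"y":0,"z":-30,"twist":0},{"gripper":0.7,"x":0,"y":0,"z":-30,"twist":0},{"gripper":0.7,"x":0,"y":0,"z":-25,"twist":0},{"gripper":1,"x":0,"y":0,"z":0,"twist":0.12},{"gripper":1,"x":0,"y":0,"z":0,"twist":0.12}]';python3 -m creep '[{"gripper":1,"x":0,"y":0,"z":0,"twist":0.12},{"gripper":1,"x":0,"y":0,"z":0,"twist":0.12},{"gripper":1,"x":0,"y":0,"z":0,"twist":0.12},{"gripper":1,"x":0,"y":0,"z":0,"twist":0.12},{"gripper":1,"x":0,"y":0,"z":0,"twist":0.12},{"gripper":1,"x":0,"y":0,"z":0,"twist":0.12},{"gripper":1,"x":0,"y":0,"z":0,"twist":0.12},{"gripper":1,"x":0,"y":0,"z":0,"twist":0.12},{"gripper":1,"x":0,"y":0,"z":0,"twist":0.12},{"gripper":1,"x":0,"y":0,"z":0,"twist":0.12}]';python3 -m creep '[{"gripper":1,"x":0,"y":0,"z":0,"twist":0.05},{"gripper":1,"x":0,"y":0,"z":0,"twist":0}]'; python3 -c "
from wh import *
rings((200,395,145,250));delta([.616,-.154,.014],1.473)"
```

```text
t: 35.58
tool_pos: [0.5021, 0.2235, 0.0195]
ee_rot: [-0.639, 0.769, -0.0, 0.0]
ft_force: [-0.1, -0.5, -1.7]
gripper_width: 0.0583
grip_force: 64.8
t: 36.42
tool_pos: [0.5035, 0.2241, 0.1322]
ee_rot: [-0.541, 0.841, -0.001, 0.003]
ft_force: [0.2, 0.2, -0.1]
gripper_width: 0.0852
grip_force: 0.0
t: 37.25
tool_pos: [0.5017, 0.2236, 0.1296]
ee_rot: [0.029, 1.0, 0.0, 0.0]
ft_force: [0.0, 0.9, -0.4]
gripper_width: 0.0857
grip_force: 0.0
t: 37.42
tool_pos: [0.5018, 0.2236, 0.1296]
ee_rot: [0.051, 0.999, 0.0, 0.0]
ft_force: [0.5, 0.0, -0.7]
gripper_width: 0.0854
grip_force: 0.0
ring px 364.1 196.6 r 5.5 [ 0.519 -0.145]
ring px 366.8 167.0 r 5.1 [ 0.616 -0.154]
ring px 333.0 149.8 r 4.0 [ 0.672 -0.043]
shift [-151.5 -364.2  115.6] tool-y yaw 1.47 twist -0.002669568605659256 t 37.47 q6 0.37
```

```bash
python3 -m creep '[{"gripper":1,"x":-8,"y":-20,"z":0,"twist":0},{"gripper":1,"x":-15,"y":-35,"z":0,"twist":0},{"gripper":1,"x":-15,"y":-35,"z":0,"twist":0},{"gripper":1,"x":-15,"y":-35,"z":0,"twist":0},{"gripper":1,"x":-15,"y":-35,"z":0,"twist":0},{"gripper":1,"x":-15,"y":-35,"z":0,"twist":0},{"gripper":1,"x":-15,"y":-35,"z":0,"twist":0},{"gripper":1,"x":-15,"y":-35,"z":0,"twist":0},{"gripper":1,"x":-15,"y":-35,"z":0,"twist":0},{"gripper":1,"x":-15,"y":-35,"z":0,"twist":0}]';  python3 -m creep '[{"gripper":1,"x":-8,"y":-29,"z":0,"twist":0},{"gripper":1,"x":0,"y":0,"z":20,"twist":0},{"gripper":1,"x":0,"y":0,"z":0,"twist":0}]'; python3 -c "
from wh import *
delta([.616,-.154,.014],1.473)"
```

```text
t: 38.3
tool_pos: [0.6102, -0.1263, 0.1295]
ee_rot: [0.05, 0.999, -0.0, 0.0]
ft_force: [0.4, -0.2, 0.5]
gripper_width: 0.0852
grip_force: 0.0
t: 38.55
tool_pos: [0.6136, -0.1557, 0.1063]
ee_rot: [0.052, 0.999, 0.001, -0.002]
ft_force: [-0.7, 0.5, -0.1]
gripper_width: 0.0855
grip_force: 0.0
shift [-2.6  1.9 92.2] tool-y yaw 1.467 twist -0.005835999391168301 t 38.55 q6 -0.27
```

```bash
python3 -m creep '[{"gripper":1,"x":-1,"y":1,"z":30,"twist":0},{"gripper":1,"x":0,"y":0,"z":30,"twist":0},{"gripper":1,"x":0,"y":0,"z":30,"twist":0},{"gripper":1,"x":0,"y":0,"z":4,"twist":0},{"gripper":-1,"x":0,"y":0,"z":0,"twist":0},{"gripper":-1,"x":0,"y":0,"z":0,"twist":0},{"gripper":-1,"x":0,"y":0,"z":0,"twist":0},{"gripper":-1,"x":0,"y":0,"z":0,"twist":0},{"gripper":-1,"x":0,"y":0,"z":0,"twist":0},{"gripper":-1,"x":0,"y":0,"z":0,"twist":0}]' 60;  python3 -m creep '[{"gripper":-1,"x":0,"y":0,"z":-25,"twist":0},{"gripper":-1,"x":0,"y":0,"z":-30,"twist":0},{"gripper":-1,"x":0,"y":0,"z":-30,"twist":0},{"gripper":-1,"x":0,"y":0,"z":-30,"twist":0},{"gripper":-1,"x":0,"y":0,"z":0,"twist":0}]'; python3 -c "
from wh import *
delta([*slot(4),.13],TY)"
```

```text
t: 39.38
tool_pos: [0.6176, -0.1534, 0.0175]
ee_rot: [0.051, 0.999, -0.0, 0.002]
ft_force: [-0.6, 0.9, 5.4]
gripper_width: 0.0584
grip_force: 65.3
t: 39.8
tool_pos: [0.6195, -0.1544, 0.1377]
ee_rot: [0.051, 0.999, -0.002, 0.005]
ft_force: [0.8, 0.0, -0.2]
gripper_width: 0.0585
grip_force: 64.9
shift [238.9 457.9   3.7] tool-y yaw 1.469 twist -1.4924365495201006 t 39.8 q6 -0.27
```

```bash
python3 -m creep '[{"gripper":-1,"x":9,"y":15,"z":0,"twist":0},{"gripper":-1,"x":17,"y":33,"z":0,"twist":0},{"gripper":-1,"x":17,"y":33,"z":0,"twist":0},{"gripper":-1,"x":17,"y":33,"z":0,"twist":0},{"gripper":-1,"x":17,"y":33,"z":0,"twist":0},{"gripper":-1,"x":17,"y":33,"z":0,"twist":0},{"gripper":-1,"x":17,"y":33,"z":0,"twist":0},{"gripper":-1,"x":17,"y":33,"z":0,"twist":0},{"gripper":-1,"x":17,"y":33,"z":0,"twist":0},{"gripper":-1,"x":17,"y":33,"z":0,"twist":0}]'; python3 -m creep '[{"gripper":-1,"x":17,"y":33,"z":0,"twist":0},{"gripper":-1,"x":17,"y":33,"z":0,"twist":0},{"gripper":-1,"x":17,"y":33,"z":0,"twist":0},{"gripper":-1,"x":17,"y":33,"z":0,"twist":0},{"gripper":-1,"x":9,"y":14,"z":0,"twist":0},{"gripper":-1,"x":0,"y":0,"z":0,"twist":-0.12},{"gripper":-1,"x":0,"y":0,"z":0,"twist":-0.12},{"gripper":-1,"x":0,"y":0,"z":0,"twist":-0.12},{"gripper":-1,"x":0,"y":0,"z":0,"twist":-0.12},{"gripper":-1,"x":0,"y":0,"z":0,"twist":-0.12}]';python3 -m creep '[{"gripper":-1,"x":0,"y":0,"z":0,"twist":-0.12},{"gripper":-1,"x":0,"y":0,"z":0,"twist":-0.12},{"gripper":-1,"x":0,"y":0,"z":0,"twist":-0.12},{"gripper":-1,"x":0,"y":0,"z":0,"twist":-0.12},{"gripper":-1,"x":0,"y":0,"z":0,"twist":-0.12},{"gripper":-1,"x":0,"y":0,"z":0,"twist":-0.12},{"gripper":-1,"x":0,"y":0,"z":0,"twist":-0.12},{"gripper":-1,"x":0,"y":0,"z":0,"twist":-0.05},{"gripper":-1,"x":0,"y":0,"z":0,"twist":0}]'; python3 -c "
from wh import *
delta([*slot(4),.0195],TY)"
```

```text
t: 40.63
tool_pos: [0.4854, 0.1752, 0.1303]
ee_rot: [0.051, 0.999, 0.0, 0.0]
ft_force: [0.5, 0.6, -1.1]
gripper_width: 0.0585
grip_force: 64.9
t: 41.47
tool_pos: [0.4244, 0.3269, 0.1301]
ee_rot: [-0.25, 0.968, -0.0, 0.0]
ft_force: [0.1, -0.7, -0.9]
gripper_width: 0.0586
grip_force: 64.8
t: 42.22
tool_pos: [0.4246, 0.3267, 0.1301]
ee_rot: [-0.64, 0.768, -0.0, -0.0]
ft_force: [-0.3, 1.6, -2.0]
gripper_width: 0.0584
grip_force: 64.7
shift [  0.6  -3.9 110.6] tool-y yaw 2.96 twist -0.0014258432647569208 t 42.22 q6 -0.88
```

```bash
python3 -m creep '[{"gripper":-1,"x":0.5,"y":-4,"z":30,"twist":0},{"gripper":-1,"x":0,"y":0,"z":30,"twist":0},{"gripper":-1,"x":0,"y":0,"z":30,"twist":0},{"gripper":-1,"x":0,"y":0,"z":10,"twist":0},{"gripper":-1,"x":0,"y":0,"z":8,"twist":0},{"gripper":-1,"x":0,"y":0,"z":3,"twist":0},{"gripper":-1,"x":0,"y":0,"z":0,"twist":0}]'; python3 -m creep '[{"gripper":0.7,"x":0,"y":0,"z":0,"twist":0},{"gripper":0.7,"x":0,"y":0,"z":0,"twist":0},{"gripper":0.7,"x":0,"y":0,"z":0,"twist":0},{"gripper":0.7,"x":0,"y":0,"z":0,"twist":0},{"gripper":0.7,"x":0,"y":0,"z":-25,"twist":0},{"gripper":0.7,"x":0,"y":0,"z":-30,"twist":0},{"gripper":0.7,"x":0,"y":0,"z":-30,"twist":0},{"gripper":0.7,"x":0,"y":0,"z":-25,"twist":0},{"gripper":1,"x":0,"y":0,"z":0,"twist":0.12},{"gripper":1,"x":0,"y":0,"z":0,"twist":0.12}]';python3 -m creep '[{"gripper":1,"x":0,"y":0,"z":0,"twist":0.12},{"gripper":1,"x":0,"y":0,"z":0,"twist":0.12},{"gripper":1,"x":0,"y":0,"z":0,"twist":0.12},{"gripper":1,"x":0,"y":0,"z":0,"twist":0.12},{"gripper":1,"x":0,"y":0,"z":0,"twist":0.12},{"gripper":1,"x":0,"y":0,"z":0,"twist":0.12},{"gripper":1,"x":0,"y":0,"z":0,"twist":0.12},{"gripper":1,"x":0,"y":0,"z":0,"twist":0.12},{"gripper":1,"x":0,"y":0,"z":0,"twist":0.12},{"gripper":1,"x":0,"y":0,"z":0,"twist":0.12}]';python3 -m creep '[{"gripper":1,"x":0,"y":0,"z":0,"twist":0.05},{"gripper":1,"x":0,"y":0,"z":0,"twist":0}]'; python3 -c "
from wh import *
rings((200,395,145,250));delta([.519,-.145,.014],1.473)"
```

```text
t: 42.8
tool_pos: [0.4288, 0.3257, 0.0196]
ee_rot: [-0.64, 0.769, -0.0, 0.0]
ft_force: [0.2, 0.8, -1.2]
gripper_width: 0.0582
grip_force: 65.0
t: 43.63
tool_pos: [0.4303, 0.3266, 0.1321]
ee_rot: [-0.541, 0.841, -0.0, 0.003]
ft_force: [0.4, 0.6, 0.1]
gripper_width: 0.0854
grip_force: 0.0
t: 44.47
tool_pos: [0.4288, 0.3257, 0.1296]
ee_rot: [0.029, 1.0, 0.0, 0.0]
ft_force: [-0.8, -0.4, 0.9]
gripper_width: 0.0851
grip_force: 0.0
t: 44.63
tool_pos: [0.4288, 0.3257, 0.1296]
ee_rot: [0.052, 0.999, 0.0, 0.0]
ft_force: [-0.7, 0.4, 1.4]
gripper_width: 0.0857
grip_force: 0.0
ring px 391.5 213.5 r 3.6 [ 0.465 -0.234]
ring px 364.0 196.4 r 5.2 [ 0.52  -0.145]
ring px 333.0 149.8 r 3.8 [ 0.672 -0.043]
shift [-137.  -459.3  115.4] tool-y yaw 1.47 twist -0.0026899586293904765 t 44.68 q6 0.6
```

```bash
python3 -m creep '[{"gripper":1,"x":-5,"y":-15,"z":0,"twist":0},{"gripper":1,"x":-10,"y":-33,"z":0,"twist":0},{"gripper":1,"x":-10,"y":-33,"z":0,"twist":0},{"gripper":1,"x":-10,"y":-33,"z":0,"twist":0},{"gripper":1,"x":-10,"y":-33,"z":0,"twist":0},{"gripper":1,"x":-10,"y":-33,"z":0,"twist":0},{"gripper":1,"x":-10,"y":-33,"z":0,"twist":0},{"gripper":1,"x":-10,"y":-33,"z":0,"twist":0},{"gripper":1,"x":-10,"y":-33,"z":0,"twist":0},{"gripper":1,"x":-10,"y":-33,"z":0,"twist":0}]';  python3 -m creep '[{"gripper":1,"x":-10,"y":-33,"z":0,"twist":0},{"gripper":1,"x":-10,"y":-33,"z":0,"twist":0},{"gripper":1,"x":-10,"y":-33,"z":0,"twist":0},{"gripper":1,"x":-10,"y":-33,"z":0,"twist":0},{"gripper":1,"x":-2,"y":-15,"z":0,"twist":0},{"gripper":1,"x":0,"y":0,"z":20,"twist":0},{"gripper":1,"x":0,"y":0,"z":0,"twist":0},{"gripper":1,"x":0,"y":0,"z":0,"twist":0}]'; python3 -c "
from wh import *
delta([.520,-.145,.014],1.473)"
```

```text
t: 45.52
tool_pos: [0.4915, 0.0039, 0.1296]
ee_rot: [0.05, 0.999, -0.0, 0.0]
ft_force: [0.3, 0.4, 0.9]
gripper_width: 0.0852
grip_force: 0.0
t: 46.18
tool_pos: [0.517, -0.1446, 0.1084]
ee_rot: [0.051, 0.999, 0.001, -0.001]
ft_force: [-0.5, 0.2, -0.3]
gripper_width: 0.0854
grip_force: 0.0
shift [-3.3 -0.2 94.4] tool-y yaw 1.47 twist -0.003488667653982036 t 46.18 q6 -0.32
```

```bash
python3 -m creep '[{"gripper":1,"x":-2,"y":0,"z":30,"twist":0},{"gripper":1,"x":0,"y":0,"z":30,"twist":0},{"gripper":1,"x":0,"y":0,"z":30,"twist":0},{"gripper":1,"x":0,"y":0,"z":4,"twist":0},{"gripper":-1,"x":0,"y":0,"z":0,"twist":0},{"gripper":-1,"x":0,"y":0,"z":0,"twist":0},{"gripper":-1,"x":0,"y":0,"z":0,"twist":0},{"gripper":-1,"x":0,"y":0,"z":0,"twist":0},{"gripper":-1,"x":0,"y":0,"z":0,"twist":0},{"gripper":-1,"x":0,"y":0,"z":0,"twist":0}]' 60;  python3 -m creep '[{"gripper":-1,"x":0,"y":0,"z":-25,"twist":0},{"gripper":-1,"x":0,"y":0,"z":-30,"twist":0},{"gripper":-1,"x":0,"y":0,"z":-30,"twist":0},{"gripper":-1,"x":0,"y":0,"z":-30,"twist":0},{"gripper":-1,"x":0,"y":0,"z":0,"twist":0}]'; python3 -c "
from wh import *
delta([*slot(5),.13],TY)"
```

```text
t: 47.02
tool_pos: [0.522, -0.1457, 0.0174]
ee_rot: [0.051, 0.999, -0.001, 0.002]
ft_force: [-0.5, 1.1, 7.8]
gripper_width: 0.0583
grip_force: 64.8
t: 47.43
tool_pos: [0.5239, -0.1467, 0.1372]
ee_rot: [0.051, 0.999, -0.002, 0.005]
ft_force: [1.3, -0.7, -1.0]
gripper_width: 0.0586
grip_force: 64.8
shift [149.9 372.3   4.2] tool-y yaw 1.469 twist -1.4924613582652122 t 47.43 q6 -0.32
```

```bash
python3 -m creep '[{"gripper":-1,"x":6,"y":15,"z":0,"twist":0},{"gripper":-1,"x":13,"y":33,"z":0,"twist":0},{"gripper":-1,"x":13,"y":33,"z":0,"twist":0},{"gripper":-1,"x":13,"y":33,"z":0,"twist":0},{"gripper":-1,"x":13,"y":33,"z":0,"twist":0},{"gripper":-1,"x":13,"y":33,"z":0,"twist":0},{"gripper":-1,"x":13,"y":33,"z":0,"twist":0},{"gripper":-1,"x":13,"y":33,"z":0,"twist":0},{"gripper":-1,"x":13,"y":33,"z":0,"twist":0},{"gripper":-1,"x":13,"y":33,"z":0,"twist":0}]'; python3 -m creep '[{"gripper":-1,"x":13,"y":33,"z":0,"twist":0},{"gripper":-1,"x":8,"y":27,"z":0,"twist":0},{"gripper":-1,"x":0,"y":0,"z":0,"twist":-0.12},{"gripper":-1,"x":0,"y":0,"z":0,"twist":-0.12},{"gripper":-1,"x":0,"y":0,"z":0,"twist":-0.12},{"gripper":-1,"x":0,"y":0,"z":0,"twist":-0.12},{"gripper":-1,"x":0,"y":0,"z":0,"twist":-0.12},{"gripper":-1,"x":0,"y":0,"z":0,"twist":-0.12},{"gripper":-1,"x":0,"y":0,"z":0,"twist":-0.12},{"gripper":-1,"x":0,"y":0,"z":0,"twist":-0.12}]';python3 -m creep '[{"gripper":-1,"x":0,"y":0,"z":0,"twist":-0.12},{"gripper":-1,"x":0,"y":0,"z":0,"twist":-0.12},{"gripper":-1,"x":0,"y":0,"z":0,"twist":-0.12},{"gripper":-1,"x":0,"y":0,"z":0,"twist":-0.12},{"gripper":-1,"x":0,"y":0,"z":0,"twist":-0.05},{"gripper":-1,"x":0,"y":0,"z":0,"twist":0}]'; python3 -c "
from wh import *
delta([*slot(5),.0195],TY)"
```

```text
t: 48.27
tool_pos: [0.4272, 0.1795, 0.1293]
ee_rot: [0.051, 0.999, -0.0, -0.001]
ft_force: [0.3, -0.2, -1.3]
gripper_width: 0.0579
grip_force: 64.9
t: 49.1
tool_pos: [0.4131, 0.2396, 0.129]
ee_rot: [-0.419, 0.908, 0.0, -0.001]
ft_force: [0.1, 0.1, -0.9]
gripper_width: 0.0583
grip_force: 64.8
t: 49.6
tool_pos: [0.4132, 0.2396, 0.1292]
ee_rot: [-0.64, 0.768, 0.0, -0.001]
ft_force: [0.0, -0.8, -1.9]
gripper_width: 0.0582
grip_force: 64.8
shift [  0.8   0.3 109.7] tool-y yaw 2.961 twist -0.0010213860905015082 t 49.6 q6 -1.03
```

```bash
python3 -m creep '[{"gripper":-1,"x":1,"y":0,"z":30,"twist":0},{"gripper":-1,"x":0,"y":0,"z":30,"twist":0},{"gripper":-1,"x":0,"y":0,"z":28,"twist":0},{"gripper":-1,"x":0,"y":0,"z":10,"twist":0},{"gripper":-1,"x":0,"y":0,"z":8,"twist":0},{"gripper":-1,"x":0,"y":0,"z":4,"twist":0},{"gripper":-1,"x":0,"y":0,"z":0,"twist":0}]'; python3 -m creep '[{"gripper":0.7,"x":0,"y":0,"z":0,"twist":0},{"gripper":0.7,"x":0,"y":0,"z":0,"twist":0},{"gripper":0.7,"x":0,"y":0,"z":0,"twist":0},{"gripper":0.7,"x":0,"y":0,"z":0,"twist":0},{"gripper":0.7,"x":0,"y":0,"z":-25,"twist":0},{"gripper":0.7,"x":0,"y":0,"z":-30,"twist":0},{"gripper":0.7,"x":0,"y":0,"z":-30,"twist":0},{"gripper":0.7,"x":0,"y":0,"z":-30,"twist":0},{"gripper":1,"x":0,"y":0,"z":-30,"twist":0},{"gripper":1,"x":0,"y":0,"z":-30,"twist":0}]';python3 -m creep '[{"gripper":1,"x":25,"y":25,"z":0,"twist":0},{"gripper":1,"x":25,"y":0,"z":0,"twist":0},{"gripper":1,"x":35,"y":0,"z":0,"twist":0},{"gripper":1,"x":35,"y":0,"z":0,"twist":0},{"gripper":1,"x":35,"y":0,"z":0,"twist":0},{"gripper":1,"x":35,"y":0,"z":0,"twist":0},{"gripper":1,"x":35,"y":0,"z":0,"twist":0},{"gripper":1,"x":35,"y":0,"z":0,"twist":0},{"gripper":1,"x":35,"y":0,"z":0,"twist":0},{"gripper":1,"x":0,"y":0,"z":0,"twist":0}]'; python3 -c "
from wh import *
print(ctrl.get_state()['tool_pos'])
for n in('scene','top'): cv2.imwrite(f'pics/{n}9.png',eyes.read_camera(n)['pixels'][:,:,::-1])
rings((200,395,145,250))
a=cv2.imread('pics/top9.png')[100:290,190:450];b=cv2.imread('pics/scene9.png')[130:320,190:450]
cv2.imwrite('pics/fin.png',np.vstack([cv2.resize(i,None,fx=1.57,fy=1.57,interpolation=cv2.INTER_CUBIC) for i in (a,b)]))"
```

```text
t: 50.18
tool_pos: [0.4146, 0.2387, 0.0201]
ee_rot: [-0.64, 0.769, -0.0, -0.0]
ft_force: [0.9, 0.6, -0.8]
gripper_width: 0.0586
grip_force: 64.9
t: 51.02
tool_pos: [0.4144, 0.2386, 0.1972]
ee_rot: [-0.64, 0.769, -0.0, 0.0]
ft_force: [0.1, 0.3, 0.0]
gripper_width: 0.0856
grip_force: 0.0
t: 51.85
tool_pos: [0.3361, -0.0522, 0.1958]
ee_rot: [-0.636, 0.772, -0.002, -0.0]
ft_force: [0.7, 0.9, 0.4]
gripper_width: 0.0853
grip_force: 0.0
[ 0.33607175 -0.05220574  0.19584213]
ring px 333.0 149.8 r 4.0 [ 0.672 -0.043]
```

View pics/fin.png

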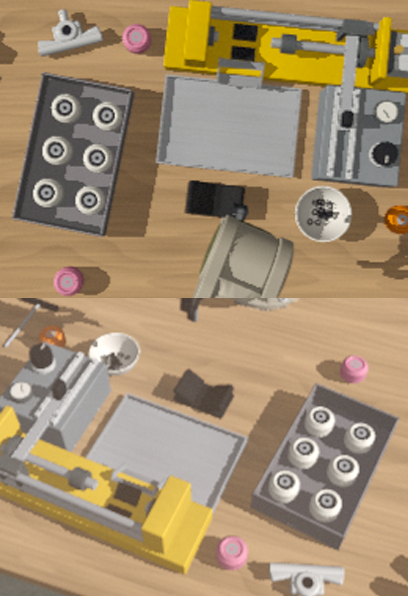

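All six wheels lie flat in one layer in the tote (top px ≈ (231,168) to (246,227)). The tray is empty, the lock is in, and the bystanders and look-alikes are where they were. Handing in.

```bash
python3 -c "
from plant import ctrl
print(ctrl.sign_off())"
```

```text
the job is handed in; nothing more can be done
None
```

The job is handed in: the regulator is wound back to its stop, the ram lock is in to its hard stop, and all six white wheels lie in one layer in the tote; the lock travelled only about 45 of its 70 mm, because it appeared to start partly in.

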